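# Make room in the toppings row and add the spare tin

### The job

At the cupcake table, the spare square tin belongs in the sloping trough directly to the left of the tall tin, as seen from the robot. Slide the tins already in the row apart, without lifting any out, until there is room beside the tall tin, then take the spare tin from the table and set it gently into the gap without dropping it, so that it stands flat on the trough's floor, lined up like the others. Leave all the tins standing flat in the trough and let go, and do not disturb the round tin, cupcakes, bottle or cup.

Things in the scene. Friction and masses are not known exactly. Their poses are not given: they have to be found in the camera images.
- trough: fixed wooden trough on a box riser, floor leaning 23 deg down towards the robot, so its tins lean too. Origin: centre of its floor, 100 mm above the table; x up the slope (away from the robot), y along the row (left), z square to the floor. Inside 56 (x) by 256 mm (y): five tins and 16 mm spare. Walls square to the floor: front 30 high, back and ends 38; 8 thick, ends 10. Place and yaw vary
- tall_tin: the tall tin in the row: like the others (48 x 48 mm, same lid) but its body is 104 mm tall (116 mm in all); origin at the centre of its underside, z along its height, standing on the trough's floor with its sides parallel to the trough. It is second, third or last in the row counted from the left (+y) end
- tin_a: low tin in the trough's row: square-bodied aluminium tin, 48 x 48 mm and 80 mm tall, round wooden lid 39 mm across, 12 mm thick on top (92 mm in all), 0.2 kg; origin at the centre of its underside, z along its height. Stands in the trough, sides parallel to it; always leftmost (+y) in the row at the start. The four almost touch, with 20 to 40 mm free at each end, and slide along
- tin_b: low tin in the trough's row: square-bodied aluminium tin, 48 x 48 mm and 80 mm tall, round wooden lid 39 mm across, 12 mm thick on top (92 mm in all), 0.2 kg; origin at the centre of its underside, z along its height. Stands in the trough, sides parallel to it; place in the row varies. The four almost touch, with 20 to 40 mm free at each end, and slide along
- tin_c: low tin in the trough's row: square-bodied aluminium tin, 48 x 48 mm and 80 mm tall, round wooden lid 39 mm across, 12 mm thick on top (92 mm in all), 0.2 kg; origin at the centre of its underside, z along its height. Stands in the trough, sides parallel to it; place in the row varies. The four almost touch, with 20 to 40 mm free at each end, and slide along
- spare_tin: the spare tin, standing upright alone on the table to the right of the trough: square-bodied aluminium tin, 48 x 48 mm and 80 mm tall, round wooden lid 39 mm across, 12 mm thick on top (92 mm in all), 0.2 kg; origin at the centre of its underside, z along its height, x and y square to its faces
- round_tin: bystander: a round tin, 48 mm across and 80 mm tall with a round wooden lid 12 mm thick, on the table 110 to 130 mm beyond the spare tin; origin at the centre of its underside
- cupcake0: bystander: cupcake, 62 mm across, 58 mm tall, on the table, in front of the trough; origin at the centre of its underside
- cupcake1: bystander: cupcake, 62 mm across, 58 mm tall, on the table, behind the trough; origin at the centre of its underside
- cupcake2: bystander: cupcake, 62 mm across, 58 mm tall, on the table, behind the trough; origin at the centre of its underside
- juice: bystander: closed juice bottle, 54 mm across, 130 mm tall, on the table behind and right of the trough; origin at the centre of its underside
- cup: bystander: empty paper cup, 72 mm across the rim, 90 mm tall, on the table left of the trough; origin at the centre of its underside

How it is judged:
On the way:
1. the row is parted: left of the tall tin there is a gap wide enough for the spare tin (its left neighbour's centre more than 97 mm from its own) ((y of tin_a in the frame of tall_tin below 0 m or y of tin_a in the frame of tall_tin above 0.097 m) and (y of tin_b in the frame of tall_tin below 0 m or y of tin_b in the frame of tall_tin above 0.097 m) and (y of tin_c in the frame of tall_tin below 0 m or y of tin_c in the frame of tall_tin above 0.097 m)), for 0.1 s.
At the end, for the whole second after the job is handed in: all five tins stand in the trough, undersides within 5 mm of its floor, within 0.1 rad of square to it; the spare tin is directly left (+y) of the tall one, centres 44 to 70 mm apart along the row, sides within 0.17 rad of the trough's, released and at rest (z of tin_a in the frame of trough between -0.004 and 0.005 m and x of tin_a in the frame of trough between -0.008 and 0.008 m and y of tin_a in the frame of trough between -0.11 and 0.11 m and angle between the z axis of each of tin_a, tin_b, tall_tin, tin_c, spare_tin and the z axis of trough, either way round below 0.1 rad and z of tin_b in the frame of trough between -0.004 and 0.005 m and x of tin_b in the frame of trough between -0.008 and 0.008 m and y of tin_b in the frame of trough between -0.11 and 0.11 m and z of tall_tin in the frame of trough between -0.004 and 0.005 m and x of tall_tin in the frame of trough between -0.008 and 0.008 m and y of tall_tin in the frame of trough between -0.11 and 0.11 m and z of tin_c in the frame of trough between -0.004 and 0.005 m and x of tin_c in the frame of trough between -0.008 and 0.008 m and y of tin_c in the frame of trough between -0.11 and 0.11 m and z of spare_tin in the frame of trough between -0.004 and 0.005 m and x of spare_tin in the frame of trough between -0.008 and 0.008 m and y of spare_tin in the frame of trough between -0.11 and 0.11 m and y of spare_tin in the frame of tall_tin between 0.044 and 0.07 m and (angle between the x axis of spare_tin and the x axis of trough, either way round below 0.17 rad or angle between the x axis of spare_tin and the y axis of trough, either way round below 0.17 rad) and linear speed of spare_tin below 0.01 m/s and contact force between the fingers and spare_tin below 0.1 N); the robot touches nothing.
It fails at once if a tin of the row is lifted more than 15 mm off the trough's floor (z of any of tin_a, tin_b, tall_tin, tin_c in the frame of trough above 0.015 m).
It fails at once if the spare tin is dropped or flung: it moves faster than 0.5 m/s while the fingers do not hold it (linear speed of spare_tin above 0.5 m/s and contact force between the fingers and spare_tin below 0.1 N).
It fails at once if a bystander (round tin, cupcakes, juice bottle, cup) is moved more than 20 mm (distance of any of round_tin, cupcake0, cupcake1, cupcake2, juice, cup from where it was at the start of the episode above 0.02 m).
It also fails if it takes over 67 s, if anything falls off the work surface, if the arm or the gripper's body presses on something with over 40 N, if the wrist force passes 120 N, or if a joint passes its speed limit or range.

### The arm

A 6-joint arm with a two-finger parallel gripper is mounted at the origin on the work surface. World frame = base frame: x ahead of the robot, y to its left, z up, the work surface at z = 0. Lengths are in m, angles in rad, forces in N, time in s.
With the tool pointing down it reaches from about 0.275 to 0.825 m from the base axis. Payload 4.9 kg.
Tool frame: the origin (TCP) lies at the centre of the arm's flange, where the gripper is bolted on; the fingertips stand 173 mm ahead of it and the grasp point (between the pads) lies 155 mm ahead of it; z points along the fingers, y is the line along which they close (so a half turn about z gives the same grasp; the last joint's range is limited). The gripper opens to 85 mm and grips with 20 to 120 N. Pads are 22 mm wide; open, the fingers measure 114 mm over their backs; the gripper's body (76 mm by 85 mm) begins 54 mm behind the grasp point. The pads swing forward as they close: fully open they stand 13 mm farther back than shut.
Start: joints at [-0.134, 0.326, -0.193, 1.052, 0, 1.437], TCP at [0.55, 0, 0.405] pointing down, gripper open.
Joint ranges: [-2.65, 2.65], [-0.97, 1.79], [-1.3, 1.35], [-1.93, 2.1], [-1.47, 1.37], [-3.14, 3.14]. Speed limits (rad/s): [2.57, 2.57, 3.14, 3.14, 3.14, 3.14].

### API

Orientations are given as a unit quaternion [x, y, z, w].
In Python, from plant import arm gives the robot as it stands.
- The arm moves only by the shell command python3 -m jog 'ROWS' [FORCE]. ROWS is JSON, a list of rows, each a list of 3 entries, a list of its own where there are three numbers: the opening, from 0 (shut) to 1 (fully open), then the shift along the tool's x, y, z in cm, then the turn about the tool's z in degrees. A call has 1 to 5 rows; each row shifts and turns the commanded pose from where the row before left it, along the tool's axes as they then stand; what a row does not reach is not made up. A row lasts 1/10 s, in which the tool goes at most 50 mm and 8.59 degrees, less where a joint would pass 70% of its speed; a pose out of reach is approached as far as the arm can. A call is refused whole if a number of a shift passes 5 or a number of a turn 8.59, either way. A call with a gripper value outside its range is refused whole. The fingers move at their own pace and stop on an object; FORCE is the grip in N (left out, the last holds). Time passes only in rows, so rows that do not move let the fingers close. It gives the time, the measured TCP pose, the force, the opening and the grip force at its end, in the units of the state.
- arm.state(): the state, without advancing time (a new reading comes with each control period).
- arm.camera(name): name is "scene" or "side" or "wrist"; returns a dict with "img" (384x512x3 uint8, red, green, blue), "z_map" (384x512 float32, m along the optical axis (not along the pixel's ray), 0 where there is no reading), "fx", "fy", "cx", "cy" (pixels), "eye" and "orientation" of the camera in the world. Camera axes: x right, y down, z forward; pixel columns grow to the right and rows downward; lengths in m; the calibration is good to about 2 mm. A picture is of the moment at which its call begins.
- arm.job_done(): hands the job in; it is judged then, once.
The state is a dict: "t": time; "joint_positions": joint angles; "qvel": joint speeds; "effort": joint torques, N m; "ee_pos": TCP position; "tcp_rot": TCP orientation; "force": force on the tool from outside, world axes, zero at the start; "torque": the same for the moment, N m; "opening": opening from 0.0 (shut) to 1.0 (fully open); "finger_force": force on a finger pad.
Only numpy, scipy, OpenCV 4.12 (cv2) and the standard library are available. Lean on these libraries where they do the work, as an engineer would, in place of code of your own. Each camera call takes 0.05 s, during which the arm holds its last target. There are 200 camera calls.

## Working session

There is one attempt and no reset: what is moved stays moved. The work goes in short steps, Python scripts to look and compute and a shell command to move; the robot and the scene stay as the last step left them, time stands still between calls to the robot, and variables do not carry over. Pictures are saved under pics/ and viewed, at most 10 in all, crops included, and the job is handed in when it is done.

```bash
mkdir -p pics; ls
cat > h.py <<'E'
import numpy as np, cv2
from scipy.spatial.transform import Rotation as R
from plant import arm
def snap(n,f):
    c=arm.camera(n); cv2.imwrite(f'pics/{f}.png',cv2.resize(c['img'][:,:,::-1],(800,600)))
    np.savez(f'pics/{f}.npz',**c); return c
def pts(c):
    z=c['z_map']; v,u=np.mgrid[:z.shape[0],:z.shape[1]]
    p=np.stack([(u-c['cx'])/c['fx']*z,(v-c['cy'])/c['fy']*z,z],-1)
    o=np.array(c['orientation']); r=R.from_quat(o) if o.size==4 else R.from_matrix(o)
    return p@r.as_matrix().T+c['eye']
E
python3 - <<'E'
from h import *
for n in('scene','side'):
    c=snap(n,n+'0'); print(n,c['eye'],c['orientation'],c['fx'])
print(arm.state())
E
```

```text
pics
scene [ 1.60018216 -0.10193637  0.74760063] [ 0.65564506  0.59170804 -0.31591272 -0.34671358] 492.9815269047604
side [0.52117901 0.57730152 0.84215119] [-0.05168056  0.940955   -0.33359141  0.02548702] 355.99089484732355
{'t': 0.1, 'joint_positions': array([-1.34199633e-01,  3.26858552e-01, -1.93463440e-01,  1.05199278e+00,
       -2.39593515e-06,  1.43657258e+00]), 'qvel': array([ 8.22339711e-04, -9.79799445e-04,  2.87660701e-03, -2.16130392e-03,
        5.63165115e-05, -1.32030687e-03]), 'effort': array([-1.63831678e-04, -4.44239044e+01,  2.63037515e+01,  7.96647771e-03,
       -2.12530945e-04,  1.93304103e-06]), 'ee_pos': array([5.49755211e-01, 4.43883038e-05, 4.03993796e-01]), 'tcp_rot': array([ 7.07098053e-01,  7.07115102e-01, -4.61139744e-04, -6.03131718e-04]), 'force': array([ 0.30352218, -0.04051105,  0.47781325]), 'torque': array([-0.00698   ,  0.05546747,  0.0099954 ]), 'finger_force': 0.0, 'opening': 0.9991241442335389}
```

View pics/scene0.png

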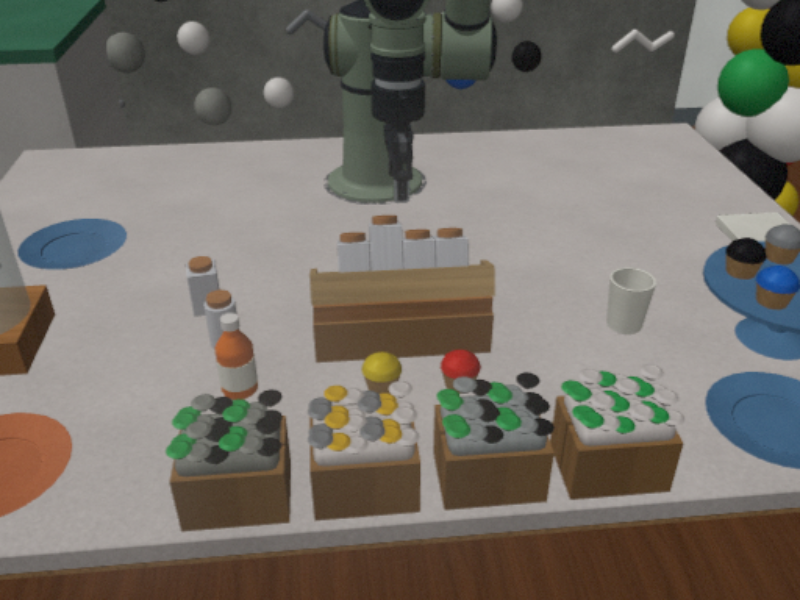

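View pics/side0.png

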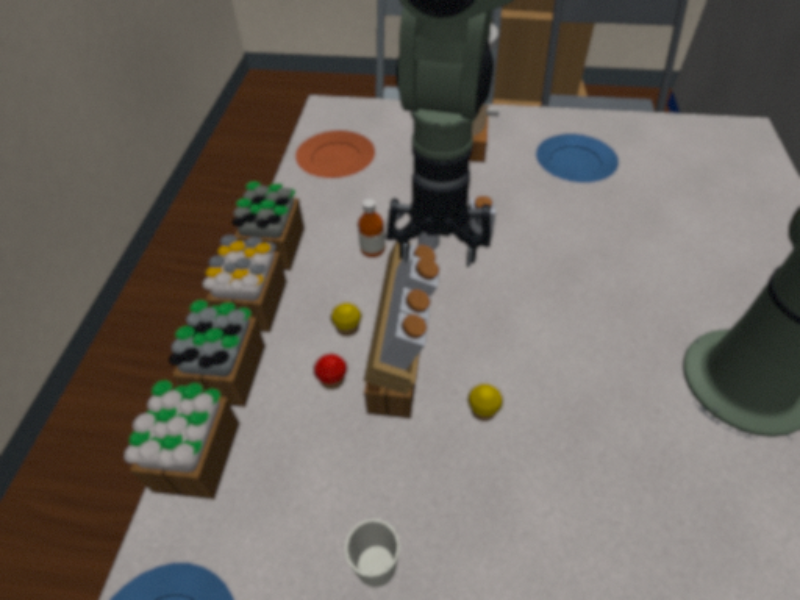

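The scene camera looks back at the robot, so picture right is the robot's left. The row from picture left is low, tall (385,220), low, low, so the tall tin is third from the left. The spare tin is at (203,285), with the round tin beyond it at (220,315). In the side view the gripper hides part of the row. Next I'll use the wrist camera and fit the lids and trough.

Run:
```python
from h import *
c=snap('wrist','wrist0'); print(c['eye'],c['orientation'])
for n in('scene0','side0','wrist0'):
    c=np.load(f'pics/{n}.npz'); P=pts(c); im=c['img'].astype(int)
    r,g,b=im[...,0],im[...,1],im[...,2]
    m=(r>g*1.35)&(r-b>30)&(P[...,2]>.075)&(P[...,2]<.25)&(P[...,0]>.3)&(P[...,0]<.8)&(abs(P[...,1])<.3)&(c['z_map']>0)
    k,l,s,ce=cv2.connectedComponentsWithStats(m.astype(np.uint8))
    for i in range(1,k):
        if s[i,4]>25:
            q=P[l==i]; print(n,s[i],ce[i].round(),'med',np.median(q,0).round(4),'lo',np.percentile(q,3,axis=0).round(3),'hi',np.percentile(q,97,axis=0).round(3))
```

```text
[0.54963448 0.08350288 0.37231675] [ 9.86561662e-01  1.73034101e-05 -4.61841529e-04  1.63388718e-01]
scene0 [239 138  13   5  42] [244. 140.] med [ 0.5807 -0.0294  0.2066] lo [ 0.567 -0.041  0.202] hi [ 0.586 -0.015  0.211]
scene0 [260 147  13   5  42] [265. 149.] med [0.5897 0.0189 0.1848] lo [0.572 0.009 0.18 ] hi [0.597 0.035 0.19 ]
scene0 [281 146  11   5  32] [285. 148.] med [0.5892 0.0669 0.184 ] lo [0.57  0.058 0.179] hi [0.598 0.081 0.19 ]
scene0 [137 186  10   7  26] [141. 188.] med [ 0.5813 -0.2807  0.0905] lo [ 0.57  -0.289  0.089] hi [ 0.596 -0.271  0.094]
scene0 [220 190  95  15 613] [267. 196.] med [0.6454 0.0179 0.0881] lo [ 0.641 -0.083  0.076] hi [0.649 0.121 0.1  ]
scene0 [138 211  23  21 347] [149. 221.] med [ 0.7158 -0.2518  0.0895] lo [ 0.702 -0.275  0.076] hi [ 0.728 -0.231  0.11 ]
side0 [229 136  16  13 160] [237. 142.] med [ 0.6964 -0.2395  0.0904] lo [ 0.678 -0.255  0.077] hi [ 0.719 -0.227  0.109]
side0 [266 157  14  21 210] [273. 167.] med [ 0.5687 -0.0295  0.2026] lo [ 0.553 -0.087  0.178] hi [ 0.585 -0.005  0.211]
side0 [261 185  14  14 135] [267. 192.] med [0.5748 0.0299 0.1834] lo [0.562 0.012 0.177] hi [0.588 0.045 0.189]
side0 [258 202  14  13 142] [265. 208.] med [0.5761 0.0792 0.1836] lo [0.562 0.064 0.177] hi [0.589 0.094 0.189]
side0 [235 245   8   6  33] [238. 248.] med [0.6356 0.1333 0.0852] lo [0.627 0.132 0.076] hi [0.644 0.135 0.095]
wrist0 [ 267   55   70   71 3760] [301.  90.] med [0.5758 0.0772 0.1832] lo [0.56  0.061 0.176] hi [0.591 0.093 0.189]
wrist0 [ 266  144   63   62 2947] [296. 174.] med [0.5753 0.0283 0.183 ] lo [0.56  0.011 0.176] hi [0.591 0.044 0.189]
wrist0 [ 250  237   67   97 4494] [284. 283.] med [ 0.5686 -0.0309  0.2012] lo [ 0.55  -0.085  0.177] hi [ 0.588 -0.006  0.211]
```

View pics/wrist0.png

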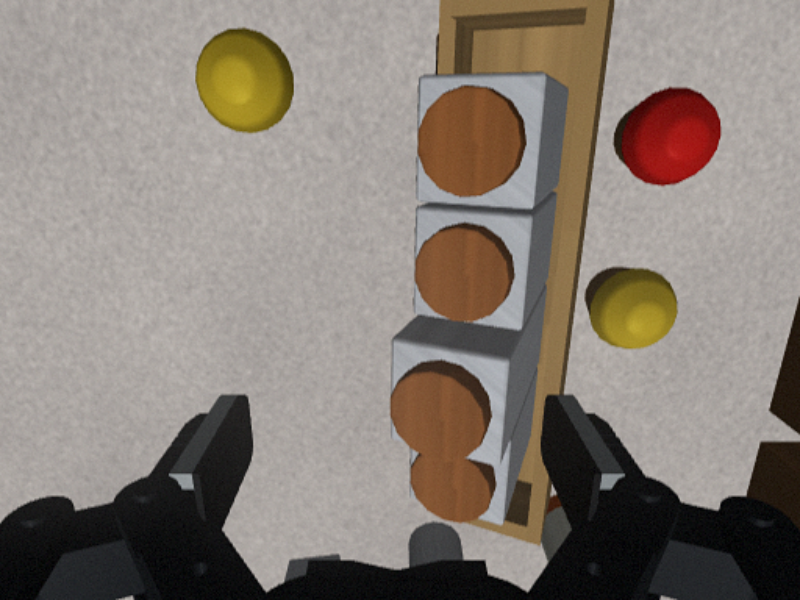

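The wrist view shows the low lids at (470,140) and (463,272), the tall lid at (440,410) and the right lid at (453,485). The fingers now close along world x. Next come the trough yaw, the fingertip thickness and the spare tin's faces.

Run:
```python
from h import *
S=np.load('pics/scene0.npz');P=pts(S).reshape(-1,3)
# outer back side of riser: points x~.64, z<.085
q=P[(P[:,2]>.02)&(P[:,2]<.09)&(abs(P[:,1]-.02)<.13)&(P[:,0]>.6)&(P[:,0]<.665)]
f=np.polyfit(q[:,1],q[:,0],1); 
res=abs(q[:,0]-np.polyval(f,q[:,1])); q=q[res<.006]; f=np.polyfit(q[:,1],q[:,0],1)
print('riser back x=',f,'yaw deg',-np.degrees(np.arctan(f[0])),q[:,1].min(),q[:,1].max(),len(q))
W=np.load('pics/wrist0.npz');Q=pts(W);im=W['img'].astype(int)
lid=(im[...,0]>1.35*im[...,1])&(im[...,0]-im[...,2]>30)
for nm,lo,hi,y0,y1 in(('a',.17,.192,.05,.11),('b',.17,.192,0,.05),('tall',.196,.22,-.06,.02),('r',.16,.192,-.11,-.04)):
    m=lid&(Q[...,2]>lo)&(Q[...,2]<hi)&(Q[...,1]>y0)&(Q[...,1]<y1)&(abs(Q[...,0]-.57)<.04)
    q=Q[m]; (ce,rad)=cv2.minEnclosingCircle(q[:,:2].astype(np.float32)[::3])[:2]
    print(nm,len(q),(q.min(0)+q.max(0))/2,q.min(0).round(4),q.max(0).round(4))
# trough floor / rims, wrist
q=Q[(Q[...,2]>.1)&(Q[...,2]<.17)&(Q[...,1]>.1)&(Q[...,1]<.18)]
print('left end region',q.min(0),q.max(0))
for z in np.arange(.225,.30,.008):
    for s in(-1,1):
        q=Q[(abs(Q[...,2]-z)<.004)&(abs(Q[...,1])<.06)&((Q[...,0]-.55)*s>.0)]
        if len(q)>10: print(round(z,3),s,len(q),'x',np.percentile(q[:,0],[1,99]).round(4),'y',np.percentile(q[:,1],[1,99]).round(4))
# spare
for n in('scene0','side0'):
    C=np.load(f'pics/{n}.npz');p=pts(C).reshape(-1,3)
    q=p[(p[:,2]>.015)&(p[:,2]<.074)&(abs(p[:,0]-.56)<.06)&(abs(p[:,1]+.28)<.06)]
    if len(q): print(n,'spare',len(q),q.min(0).round(3),q.max(0).round(3), cv2.minAreaRect(q[:,:2].astype(np.float32)))
    t=p[(p[:,2]>.077)&(p[:,2]<.1)&(abs(p[:,0]-.56)<.06)&(abs(p[:,1]+.28)<.06)]
    if len(t): print(' top',len(t),t.min(0).round(3),t.max(0).round(3))
```

```text
riser back x= [0.00987723 0.64999964] yaw deg -0.5659053293162091 -0.10987152071596847 0.13445398713993267 2393Traceback (most recent call last):
  File "<stdin>", line 12, in <module>
cv2.error: OpenCV(4.12.0) /io/opencv/modules/imgproc/src/shapedescr.cpp:201: error: (-215:Assertion failed) count >= 0 && (depth == CV_32F || depth == CV_32S) in function 'minEnclosingCircle'
```

Run:
```python
from h import *
W=np.load('pics/wrist0.npz');Q=pts(W);im=W['img'].astype(int)
lid=(im[...,0]>1.35*im[...,1])&(im[...,0]-im[...,2]>30)
for nm,lo,hi,y0,y1 in(('a',.17,.192,.05,.11),('b',.17,.192,0,.05),('tall',.196,.22,-.06,.02),('r',.16,.192,-.11,-.04)):
    m=lid&(Q[...,2]>lo)&(Q[...,2]<hi)&(Q[...,1]>y0)&(Q[...,1]<y1)&(abs(Q[...,0]-.57)<.04)
    q=Q[m]; print(nm,len(q),(q.min(0)+q.max(0))/2,q.min(0).round(4),q.max(0).round(4))
for z in np.arange(.225,.30,.008):
    for s in(-1,1):
        q=Q[(abs(Q[...,2]-z)<.004)&(abs(Q[...,1])<.06)&((Q[...,0]-.55)*s>.0)]
        if len(q)>10: print(round(z,3),s,len(q),'x',np.percentile(q[:,0],[1,99]).round(4),'y',np.percentile(q[:,1],[1,99]).round(4))
for n in('scene0','side0'):
    C=np.load(f'pics/{n}.npz');p=pts(C).reshape(-1,3)
    q=p[(p[:,2]>.015)&(p[:,2]<.074)&(abs(p[:,0]-.56)<.06)&(abs(p[:,1]+.28)<.06)]
    if len(q): print(n,'spare',len(q),q.min(0).round(3),q.max(0).round(3), cv2.minAreaRect(q[:,:2].astype(np.float32)))
    t=p[(p[:,2]>.077)&(p[:,2]<.1)&(abs(p[:,0]-.56)<.06)&(abs(p[:,1]+.28)<.06)]
    if len(t): print(' top',len(t),t.min(0).round(3),t.max(0).round(3))
```

```text
a 3760 [0.57661    0.07634262 0.18194781] [0.5573 0.0575 0.1733] [0.5959 0.0952 0.1906]
b 2945 [0.57601931 0.02742872 0.1826789 ] [0.5572 0.0085 0.1746] [0.5949 0.0463 0.1908]
tall 2788 [ 0.56607098 -0.02219577  0.20459749] [ 0.5473 -0.0414  0.1964] [ 0.5849 -0.003   0.2128]
r 1745 [ 0.5748481  -0.07287199  0.18286728] [ 0.5562 -0.0905  0.1746] [ 0.5935 -0.0553  0.1911]
0.241 -1 51 x [0.5035 0.5071] y [-0.0084  0.0102]
0.241 1 59 x [0.5919 0.5926] y [-0.0086  0.0095]
0.249 -1 425 x [0.4946 0.5072] y [-0.0101  0.0123]
0.249 1 426 x [0.5918 0.604 ] y [-0.0097  0.0122]
0.257 -1 602 x [0.4935 0.5073] y [-0.0099  0.0123]
0.257 1 602 x [0.5918 0.6056] y [-0.0097  0.0123]
0.265 -1 731 x [0.4935 0.5073] y [-0.01    0.0124]
0.265 1 722 x [0.5918 0.6057] y [-0.0098  0.0124]
0.273 -1 802 x [0.4936 0.5072] y [-0.0093  0.0124]
0.273 1 801 x [0.5918 0.6054] y [-0.0093  0.0125]
0.281 -1 669 x [0.4897 0.5073] y [-0.0012  0.0132]
0.281 1 665 x [0.5918 0.6047] y [-0.0009  0.0133]
0.289 -1 1546 x [0.4768 0.5096] y [0.0069 0.0148]
0.289 1 1553 x [0.5896 0.6223] y [0.0068 0.0148]
0.297 -1 4182 x [0.4767 0.512 ] y [-0.0064  0.0148]
0.297 1 4261 x [0.5871 0.6225] y [-0.0062  0.0149]
scene0 spare 314 [ 0.5   -0.34   0.015] [ 0.613 -0.262  0.074] ((0.5525285005569458, -0.29781752824783325), (0.12452299892902374, 0.047510772943496704), 19.729629516601562)
 top 230 [ 0.5   -0.34   0.077] [ 0.613 -0.263  0.095]
side0 spare 94 [ 0.5   -0.338  0.015] [ 0.606 -0.258  0.063] ((0.547990620136261, -0.29364681243896484), (0.12261828035116196, 0.026773175224661827), 32.185020446777344)
 top 4 [ 0.5   -0.335  0.078] [ 0.501 -0.32   0.082]
```

Run:
```python
from h import *
W=np.load('pics/wrist0.npz');Q=pts(W)
for z in np.arange(.239,.262,.0015):
    r=[]
    for s in(-1,1):
        q=Q[(abs(Q[...,2]-z)<.00075)&(abs(Q[...,1])<.03)&((Q[...,0]-.55)*s>.0)&(abs(Q[...,0]-.55)<.07)]
        r+=[len(q)]+(list(np.percentile(q[:,0],[1,99]).round(4)) if len(q)>2 else [])
    print(round(z,4),r)
S=np.load('pics/scene0.npz');p=pts(S)
cv2.imwrite('pics/crop1.png',np.hstack([cv2.resize(W['img'][240:340,90:190,::-1],(500,500)),cv2.resize(S['img'][155:215,110:170,::-1],(300,500))]))
m=(p[...,2]>.01)&(p[...,2]<.1)&(abs(p[...,0]-.555)<.06)&(abs(p[...,1]+.285)<.035)
q=p[m]
for z0,z1 in((.01,.03),(.03,.05),(.05,.075),(.075,.088),(.088,.1)):
    k=q[(q[:,2]>z0)&(q[:,2]<z1)]; print(z0,len(k),np.percentile(k,[2,98],axis=0).round(3)[:,:2].tolist() if len(k) else '')
k=q[(q[:,2]>.01)&(q[:,2]<.07)]; k=k[k[:,0]>.57]; print(np.c_[k[::6]].round(3)[:40].tolist())
```

```text
0.239 [0, 0]
0.2405 [0, 0]
0.242 [2, 4, np.float64(0.5924), np.float64(0.5927)]
0.2435 [29, np.float64(0.5064), np.float64(0.5071), 32, np.float64(0.5919), np.float64(0.5926)]
0.245 [42, np.float64(0.5011), np.float64(0.5071), 43, np.float64(0.592), np.float64(0.5978)]
0.2465 [73, np.float64(0.5002), np.float64(0.5072), 70, np.float64(0.5919), np.float64(0.598)]
0.248 [66, np.float64(0.5006), np.float64(0.5072), 72, np.float64(0.5919), np.float64(0.6001)]
0.2495 [92, np.float64(0.4953), np.float64(0.5071), 82, np.float64(0.5919), np.float64(0.603)]
0.251 [85, np.float64(0.4945), np.float64(0.507), 99, np.float64(0.5919), np.float64(0.6041)]
0.2525 [98, np.float64(0.4943), np.float64(0.5071), 97, np.float64(0.5918), np.float64(0.6048)]
0.254 [111, np.float64(0.4936), np.float64(0.5071), 105, np.float64(0.5919), np.float64(0.605)]
0.2555 [112, np.float64(0.4936), np.float64(0.5072), 101, np.float64(0.5919), np.float64(0.6058)]
0.257 [109, np.float64(0.4936), np.float64(0.5073), 130, np.float64(0.5918), np.float64(0.6055)]
0.2585 [117, np.float64(0.4936), np.float64(0.5072), 108, np.flo
[... 383 characters left out ...]
, [0.61, -0.263]]
0.088 119 [[0.569, -0.302], [0.605, -0.267]]
[[0.587, -0.262, 0.068], [0.597, -0.307, 0.069], [0.582, -0.262, 0.052], [0.608, -0.294, 0.069], [0.607, -0.296, 0.066], [0.597, -0.306, 0.057], [0.609, -0.29, 0.064], [0.606, -0.298, 0.059], [0.59, -0.308, 0.046], [0.61, -0.29, 0.059], [0.605, -0.299, 0.053], [0.59, -0.309, 0.04], [0.61, -0.291, 0.053], [0.609, -0.296, 0.049], [0.601, -0.303, 0.041], [0.608, -0.287, 0.046], [0.606, -0.295, 0.041], [0.593, -0.308, 0.03], [0.608, -0.291, 0.039], [0.603, -0.301, 0.034], [0.609, -0.286, 0.037], [0.608, -0.291, 0.034], [0.605, -0.297, 0.029], [0.604, -0.3, 0.025], [0.603, -0.301, 0.022], [0.605, -0.301, 0.02], [0.613, -0.295, 0.022]]
```

View pics/crop1.png

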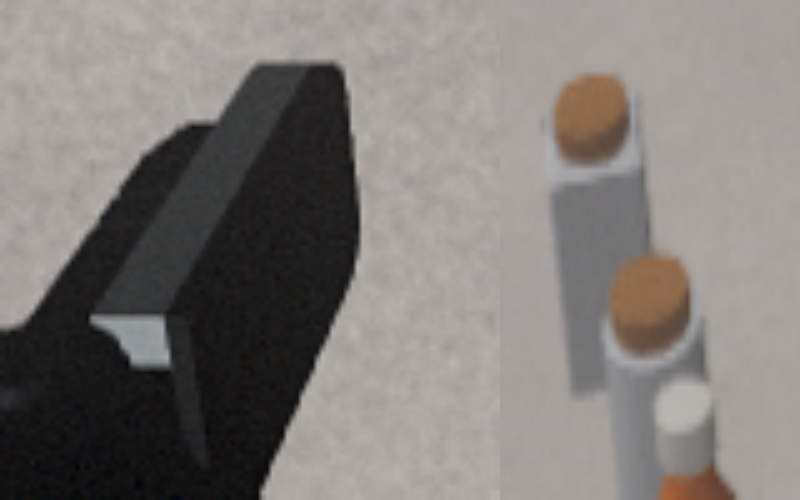

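The pad tips are only about 6.5 mm thick for the last 5 mm, then 13.6 mm. That suits gripping the lids with the fingers closing along y. My plan is to:
- grip the tall tin's upper body above its neighbours
- push the row left to the end, then right to the other end

First I turn the tool 90°.

```bash
python3 -m jog '[[0.65,[0,0,-1],-8.59],[0.65,[0,0,0],-8.59],[0.65,[0,0,0],-8.59],[0.65,[0,0,0],-8.59],[0.65,[0,0,0],-8.59]]' 60
python3 -m jog '[[0.65,[0,0,0],-8.59],[0.65,[0,0,0],-8.59],[0.65,[0,0,0],-8.59],[0.65,[0,0,0],-8.59],[0.65,[0,0,0],-8.59]]'
python3 -m jog '[[0.65,[0,0,0],-3.5],[0.65,[-2.3,-2.2,0],0],[0.65,[0,0,0],0]]'
python3 - <<'E'
from h import *
s=arm.state(); print(s['joint_positions'],s['ee_pos'],R.from_quat(s['tcp_rot']).as_matrix().round(3).tolist(),s['opening'])
c=snap('wrist','w1'); Q=pts(c); T=R.from_quat(s['tcp_rot']); L=T.inv().apply(Q.reshape(-1,3)-s['ee_pos'])
m=(abs(L[:,0])<.02)&(L[:,2]>.12)&(L[:,2]<.178)&(abs(L[:,1])<.06); 
for sg in(-1,1):
    q=L[m&(L[:,1]*sg>0)]; print(sg,len(q),'tip',np.percentile(q[:,2],99),'inner',np.percentile(abs(q[:,1]),2),q[:,0].min(),q[:,0].max())
W=Q; im=c['img'].astype(int)
lid=(im[...,0]>1.35*im[...,1])&(im[...,0]-im[...,2]>30)
for nm,lo,hi,y0,y1 in(('a',.17,.192,.05,.11),('b',.17,.192,0,.05),('tall',.196,.22,-.06,.02),('r',.16,.192,-.12,-.045)):
    m=lid&(Q[...,2]>lo)&(Q[...,2]<hi)&(Q[...,1]>y0)&(Q[...,1]<y1)&(abs(Q[...,0]-.57)<.04)
    q=Q[m]; 
    if len(q)>20: print(nm,len(q),(q.min(0)+q.max(0))/2,q.min(0).round(4),q.max(0).round(4))
E
```

```text
t: 0.65
ee_pos: [0.5499, 0.0, 0.4144]
tcp_rot: [0.396, 0.918, -0.0, -0.0]
force: [-0.6, 1.6, -0.4]
opening: 0.65
finger_force: 0.0
t: 1.15
ee_pos: [0.5499, 0.0, 0.4143]
tcp_rot: [0.033, 0.999, 0.0, -0.0]
force: [-0.2, 0.1, -0.4]
opening: 0.646
finger_force: 0.0
t: 1.45
ee_pos: [0.5744, -0.0239, 0.4143]
tcp_rot: [0.006, 1.0, -0.001, 0.001]
force: [0.5, -0.3, 0.3]
opening: 0.649
finger_force: 0.0
[-1.69715903e-01  3.65877052e-01 -1.09722468e-01  1.09373086e+00
 -8.15348714e-04 -1.57429081e-01] [ 0.57439944 -0.02386646  0.41431897] [[-1.0, 0.012, 0.001], [0.012, 1.0, -0.001], [-0.001, -0.001, -1.0]] 0.64907743722969
-1 3591 tip 0.16786960218362273 inner 0.027134554357871214 -0.012431673108418289 0.014612964140475204
1 3586 tip 0.16765971582323846 inner 0.02801174667488651 -0.01208689341345564 0.014819014393195542
a 2758 [0.57584606 0.07592789 0.18034134] [0.5572 0.0564 0.1705] [0.5945 0.0955 0.1902]
b 2589 [0.57372789 0.02658204 0.18220607] [0.5563 0.0074 0.174 ] [0.5912 0.0457 0.1904]
tall 3184 [ 0.56420536 -0.02237563  0.20472631] [ 0.5467 -0.041   0.1967] [ 0.5817 -0.0038  0.2127]
r 2521 [ 0.57320928 -0.07218039  0.1827565 ] [ 0.5559 -0.0912  0.1746] [ 0.5905 -0.0532  0.191 ]
```

View pics/w1.png

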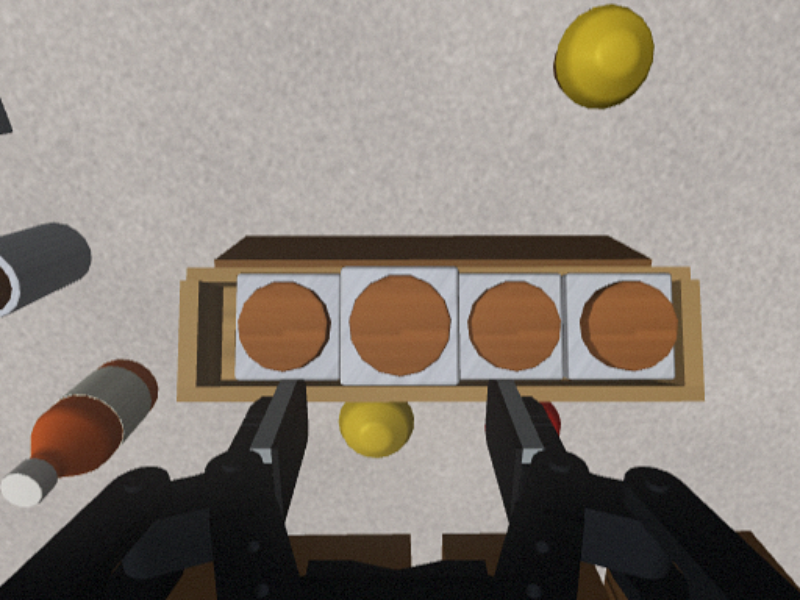

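The view shows the row of four lids around (285..630, 325), the tall one at (400,325), and all bystanders clear of it. I'll lower over the tall tin and grip it.

```bash
python3 -m jog '[[0.65,[0.25,0.17,2.5],0],[0.65,[0,0,2.2],0],[0.65,[0,0,1.0],0],[0.65,[0,0,0],0]]'
python3 -m jog '[[0.5,[0,0,0],0],[0.5,[0,0,0],0],[0.5,[0,0,0],0],[0.5,[0,0,0],0]]' 60
```

```text
t: 1.9
ee_pos: [0.5694, -0.0201, 0.3562]
tcp_rot: [0.005, 1.0, 0.0, -0.002]
force: [-0.3, -0.8, 0.3]
opening: 0.652
finger_force: 0.0
t: 2.3
ee_pos: [0.5704, -0.0206, 0.3585]
tcp_rot: [0.005, 1.0, -0.0, 0.001]
force: [-1.6, -0.3, 2.2]
opening: 0.542
finger_force: 62.1
```

```bash
python3 -m jog '[[0.5,[0,0.4,0],0],[0.5,[0,0.4,0],0],[0.5,[0,0.4,0],0],[0.5,[0,0.4,0],0],[0.5,[0,0.4,0],0]]'
python3 -m jog '[[0.5,[0,0.2,0],0],[0.5,[0,0.2,0],0],[0.5,[0,0,0],0]]'
```

```text
t: 2.8
ee_pos: [0.5703, -0.0017, 0.3584]
tcp_rot: [0.006, 1.0, -0.003, -0.0]
force: [-3.4, -6.4, 4.3]
opening: 0.542
finger_force: 62.4
t: 3.1
ee_pos: [0.5703, 0.0025, 0.3584]
tcp_rot: [0.006, 1.0, -0.003, -0.0]
force: [-3.7, -5.1, 3.9]
opening: 0.541
finger_force: 62.4
```

```bash
python3 -m jog '[[0.5,[0,0.3,0],0],[0.5,[0,0.2,0],0],[0.5,[0,0,0],0]]'
python3 -m jog '[[0.5,[0,0.2,0],0],[0.5,[0,0.2,0],0],[0.5,[0,0,0],0]]'
```

```text
t: 3.4
ee_pos: [0.5704, 0.0075, 0.3584]
tcp_rot: [0.006, 1.0, -0.003, -0.0]
force: [-4.0, -6.6, 4.8]
opening: 0.537
finger_force: 62.4
t: 3.7
ee_pos: [0.5705, 0.0103, 0.3585]
tcp_rot: [0.006, 1.0, -0.005, -0.0]
force: [-4.3, -10.8, 4.5]
opening: 0.541
finger_force: 62.6
```

```bash
python3 -m jog '[[0.5,[0,0.2,0],0],[0.5,[0,0,0],0]]'
python3 -m jog '[[0.5,[0,-0.6,0],0],[0.5,[0,-0.6,0],0],[0.5,[0,-0.6,0],0],[0.5,[0,-0.6,0],0],[0.5,[0,-0.6,0],0]]'
python3 -m jog '[[0.5,[0,-0.6,0],0],[0.5,[0,-0.6,0],0],[0.5,[0,-0.5,0],0],[0.5,[0,-0.5,0],0],[0.5,[0,0,0],0]]'
```

```text
t: 3.9
ee_pos: [0.5705, 0.0111, 0.3586]
tcp_rot: [0.007, 1.0, -0.007, -0.0]
force: [-4.6, -16.7, 5.1]
opening: 0.543
finger_force: 62.7
t: 4.4
ee_pos: [0.5702, -0.0143, 0.3581]
tcp_rot: [0.004, 1.0, 0.002, 0.0]
force: [-2.7, 4.7, 5.6]
opening: 0.54
finger_force: 62.6
t: 4.9
ee_pos: [0.5698, -0.0365, 0.3579]
tcp_rot: [0.005, 1.0, 0.002, -0.0]
force: [-3.2, 4.1, 6.0]
opening: 0.541
finger_force: 62.8
```

```bash
python3 -m jog '[[0.5,[0,-0.5,0],0],[0.5,[0,-0.4,0],0],[0.5,[0,-0.2,0],0],[0.5,[0,0,0],0]]'
python3 -m jog '[[0.5,[0,-0.3,0],0],[0.5,[0,-0.2,0],0],[0.5,[0,0,0],0]]'
```

```text
t: 5.3
ee_pos: [0.5696, -0.0472, 0.3579]
tcp_rot: [0.004, 1.0, 0.003, -0.0]
force: [-3.2, 4.5, 4.8]
opening: 0.539
finger_force: 62.8
t: 5.6
ee_pos: [0.5695, -0.0521, 0.3578]
tcp_rot: [0.004, 1.0, 0.003, -0.0]
force: [-4.1, 5.4, 4.8]
opening: 0.538
finger_force: 62.8
```

```bash
python3 -m jog '[[0.5,[0,-0.2,0],0],[0.5,[0,-0.2,0],0],[0.5,[0,0,0],0]]'
```

```text
t: 5.9
ee_pos: [0.5695, -0.056, 0.3579]
tcp_rot: [0.004, 1.0, 0.003, -0.0]
force: [-2.7, 4.8, 4.9]
opening: 0.54
finger_force: 62.8
```

```bash
python3 -m jog '[[0.5,[0,-0.2,0],0],[0.5,[0,-0.2,0],0],[0.5,[0,0,0],0]]'
python3 - <<'E'
from h import *
c=snap('wrist','w2'); Q=pts(c); im=c['img'].astype(int)
lid=(im[...,0]>1.35*im[...,1])&(im[...,0]-im[...,2]>30)&(Q[...,2]>.15)&(Q[...,2]<.22)
k,l,s,ce=cv2.connectedComponentsWithStats(lid.astype(np.uint8))
for i in range(1,k):
    if s[i,4]>60: q=Q[l==i]; print(s[i],((q.min(0)+q.max(0))/2).round(4),q.min(0).round(4),q.max(0).round(4))
E
```

```text
t: 6.2
ee_pos: [0.5695, -0.0587, 0.3578]
tcp_rot: [0.004, 1.0, 0.005, -0.0]
force: [-2.2, 10.0, 5.9]
opening: 0.543
finger_force: 62.8
[ 120  220   71   75 3330] [ 0.5711 -0.1048  0.1949] [ 0.5541 -0.1239  0.1733] [ 0.5881 -0.0857  0.2166]
[ 423  220   85   75 4943] [0.5737 0.0534 0.1788] [0.5554 0.0337 0.168 ] [0.592  0.073  0.1896]
[ 210  223   89   90 6119] [ 0.5634 -0.0564  0.2043] [ 0.5454 -0.0755  0.196 ] [ 0.5814 -0.0372  0.2126]
```

View pics/w2.png

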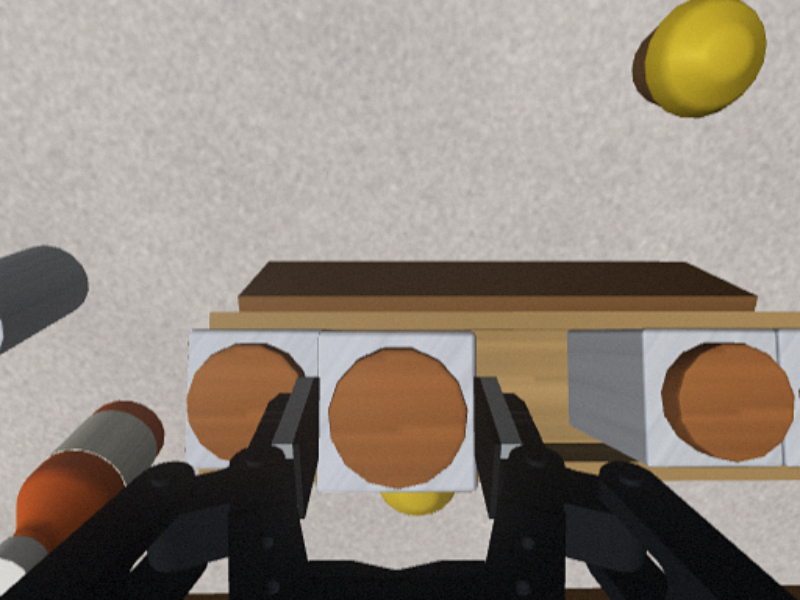

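The row is parted: the tall lid is at (400,415) and its left neighbour at (728,400), with lid centres 110 mm apart. I'll release and go look at the spare tin.

```bash
python3 -m jog '[[0.65,[0,0.1,0],0],[0.65,[0,0,0],0],[0.65,[0,0,0],0],[0.65,[0,0,-2],0],[0.65,[0,0,-4],0]]'
python3 -m jog '[[0.8,[0,-4,0],0],[0.8,[0,-5,0],0],[0.8,[0,-5,0],0],[0.8,[0,-5,0],0],[0.8,[0,-2.5,0],0]]'
python3 -m jog '[[0.8,[0,0,0],0],[0.8,[0,0,0],0]]'
python3 - <<'E'
from h import *
s=arm.state();print(s['ee_pos'],s['joint_positions'])
c=snap('wrist','w3'); Q=pts(c); im=c['img'].astype(int)
lid=(im[...,0]>1.35*im[...,1])&(im[...,0]-im[...,2]>30)&(Q[...,2]>.05)&(Q[...,2]<.1)
k,l,st,ce=cv2.connectedComponentsWithStats(lid.astype(np.uint8))
for i in range(1,k):
    if st[i,4]>60: q=Q[l==i]; print(st[i],((q.min(0)+q.max(0))/2).round(4),q.min(0).round(4),q.max(0).round(4))
q=Q[(Q[...,2]>.077)&(Q[...,2]<.083)&(Q[...,0]<.64)&(Q[...,0]>.52)&(Q[...,1]<-.22)&(Q[...,1]>-.34)]
print(len(q),cv2.minAreaRect(q[:,:2].astype(np.float32)))
E
```

```text
t: 6.75
ee_pos: [0.569, -0.0607, 0.4152]
tcp_rot: [0.006, 1.0, 0.0, -0.003]
force: [1.3, 0.5, -0.8]
opening: 0.648
finger_force: 0.0
t: 7.25
ee_pos: [0.5671, -0.2799, 0.4175]
tcp_rot: [0.007, 1.0, -0.001, 0.0]
force: [0.7, 0.1, -0.2]
opening: 0.799
finger_force: 0.0
t: 7.45
ee_pos: [0.5674, -0.2763, 0.4173]
tcp_rot: [0.006, 1.0, 0.0, -0.0]
force: [0.2, -0.3, -0.5]
opening: 0.8
finger_force: 0.0
[ 0.56736493 -0.27629252  0.41728164] [-5.70085457e-01  4.72591927e-01  6.18878104e-02  1.16061211e+00
  8.38915874e-05 -5.57913358e-01]
[ 174   44   45   47 1642] [ 0.4755 -0.3235  0.0907] [ 0.4572 -0.3422  0.0881] [ 0.4938 -0.3049  0.0933]
[ 375  166  137   79 1320] [ 0.6106 -0.0792  0.0744] [ 0.5728 -0.1409  0.0503] [ 0.6485 -0.0175  0.0985]
[ 227  168   39   39 1166] [ 0.5835 -0.2833  0.0898] [ 0.5646 -0.3016  0.0857] [ 0.6024 -0.2651  0.0939]
[ 252  256   48   48 1513] [ 0.6954 -0.2534  0.0811] [ 0.6718 -0.2792  0.0623] [ 0.7189 -0.2275  0.1   ]
449 ((0.5814977288246155, -0.2831694185733795), (0.04598859325051308, 0.04379964619874954), 86.13751220703125)
```

View pics/w3.png

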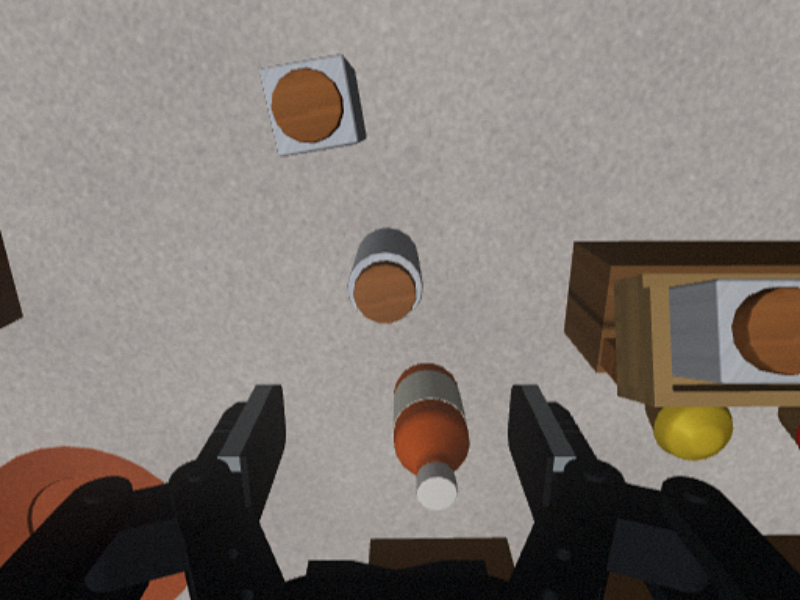

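The tin at (383,290) is the round one. The square spare is at (307,105), i.e. (0.4755,-0.3235), and it's turned about 9°. I'll fit its yaw.

Run:
```python
from h import *
c=np.load('pics/w3.npz'); Q=pts(c)
q=Q[(Q[...,2]>.074)&(Q[...,0]<.53)&(Q[...,0]>.42)&(Q[...,1]<-.27)&(Q[...,1]>-.37)]
print(len(q),cv2.minAreaRect(q[:,:2].astype(np.float32)))
b=cv2.boxPoints(cv2.minAreaRect(q[:,:2].astype(np.float32)));print(b)
```

```text
3883 ((0.47347962856292725, -0.3123907446861267), (0.04802246391773224, 0.07131771743297577), 8.563996315002441)
[[ 0.444426   -0.2807051 ]
 [ 0.45504624 -0.35122764]
 [ 0.50253326 -0.3440764 ]
 [ 0.49191302 -0.27355385]]
```

```bash
python3 -m jog '[[0.65,[4.57,-2.4,0],0],[0.65,[4.57,-2.4,0],0],[0.65,[0,0,3],-8.59],[0.65,[0,0,3],-0.5],[0.65,[0,0,3],0]]'
python3 -m jog '[[0.65,[0,0,0],0],[0.65,[0,0,0],0]]'
python3 - <<'E'
from h import *
s=arm.state();print(s['ee_pos'])
c=snap('wrist','w4'); Q=pts(c); im=c['img'].astype(int)
lid=(im[...,0]>1.35*im[...,1])&(im[...,0]-im[...,2]>30)&(Q[...,2]>.086)&(Q[...,2]<.1)&(Q[...,0]<.54)
q=Q[lid];print(len(q),((q.min(0)+q.max(0))/2).round(4),q.min(0).round(4),q.max(0).round(4))
T=R.from_quat(s['tcp_rot']);print('lid in tool',T.inv().apply((q.min(0)+q.max(0))/2-s['ee_pos']))
L=T.inv().apply(Q.reshape(-1,3)-s['ee_pos'])
m=(abs(L[:,0])<.02)&(L[:,2]>.12)&(L[:,2]<.178)&(abs(L[:,1])<.06)
for sg in(-1,1):
    k=L[m&(L[:,1]*sg>0)]; print(sg,'tip',np.percentile(k[:,2],99),'inner',np.percentile(abs(k[:,1]),2))
q=Q[(Q[...,2]>.074)&(Q[...,2]<.084)&(Q[...,0]<.53)&(Q[...,0]>.42)&(Q[...,1]<-.27)&(Q[...,1]>-.37)]
print(cv2.minAreaRect(q[:,:2].astype(np.float32)))
E
```

```text
t: 8.0
ee_pos: [0.4787, -0.3199, 0.3276]
tcp_rot: [-0.075, 0.997, -0.001, 0.001]
force: [0.4, -0.4, 0.2]
opening: 0.651
finger_force: 0.0
t: 8.2
ee_pos: [0.479, -0.32, 0.3282]
tcp_rot: [-0.075, 0.997, 0.0, -0.0]
force: [-0.1, -0.1, -0.1]
opening: 0.65
finger_force: 0.0
[ 0.47895908 -0.3200133   0.32816224]
2304 [ 0.4751 -0.3239  0.0895] [ 0.4562 -0.3427  0.086 ] [ 0.494 -0.305  0.093]
lid in tool [ 0.00426858 -0.00337206  0.23863712]
-1 tip 0.16779617169960448 inner 0.02708768812658572
1 tip 0.16770856768103604 inner 0.028052379632777114
((0.47503334283828735, -0.3238508105278015), (0.04812735691666603, 0.04814385995268822), 8.373286247253418)
```

```bash
python3 -m jog '[[0.65,[0.43,-0.34,2.5],0],[0.65,[0,0,2.5],0],[0.65,[0,0,2.2],0],[0.65,[0,0,0],0]]'
python3 -m jog '[[0.3,[0,0,0],0],[0.3,[0,0,0],0],[0.3,[0,0,0],0],[0.3,[0,0,0],0],[0.3,[0,0,0],0]]' 60
python3 -m jog '[[0.3,[0,0,-1],0],[0.3,[0,0,-3],0],[0.3,[0,0,-4],0],[0.3,[0,0,-4],8.59],[0.3,[0,0,-4],0.4]]'
```

```text
t: 8.65
ee_pos: [0.4747, -0.3244, 0.2549]
tcp_rot: [-0.074, 0.997, 0.001, -0.001]
force: [0.7, 0.5, -0.2]
opening: 0.65
finger_force: 0.0
t: 9.15
ee_pos: [0.4756, -0.3253, 0.2581]
tcp_rot: [-0.074, 0.997, -0.001, 0.001]
force: [-0.6, 2.4, 7.2]
opening: 0.417
finger_force: 59.9
t: 9.65
ee_pos: [0.4746, -0.3249, 0.4182]
tcp_rot: [0.006, 1.0, -0.0, 0.0]
force: [-0.0, -0.4, -2.2]
opening: 0.415
finger_force: 60.4
```

```bash
python3 -m jog '[[0.3,[0,0,0],0],[0.3,[0,0,0],0]]'
python3 - <<'E'
from h import *
s=arm.state();print(s['ee_pos'],s['finger_force'],s['opening'])
c=snap('wrist','w5'); Q=pts(c); im=c['img'].astype(int)
T=R.from_quat(s['tcp_rot']);L=T.inv().apply(Q.reshape(-1,3)-s['ee_pos']).reshape(Q.shape)
lid=(im[...,0]>1.35*im[...,1])&(im[...,0]-im[...,2]>30)&(L[...,2]<.19)&(L[...,2]>.1)
q=L[lid];print(len(q),q.min(0).round(4),q.max(0).round(4))
A=np.c_[q[:,:2],np.ones(len(q))];print('plane',np.linalg.lstsq(A,q[:,2],rcond=None)[0])
m=(abs(L[...,0])<.02)&(L[...,2]>.12)&(L[...,2]<.2)&(abs(L[...,1])<.05)&~lid&(im.sum(-1)<200)
for sg in(-1,1):
    k=L[m&(L[...,1]*sg>0)]; print(sg,'tip',np.percentile(k[:,2],99),'inner',np.percentile(abs(k[:,1]),2))
E
```

```text
t: 9.85
ee_pos: [0.475, -0.3252, 0.4172]
tcp_rot: [0.004, 1.0, -0.001, 0.001]
force: [0.0, -0.3, -2.4]
opening: 0.416
finger_force: 60.6
[ 0.47495262 -0.32515949  0.41716   ] 60.553661584854126 0.41643616733362543
4432 [-0.0185 -0.0521  0.1005] [0.0199 0.0183 0.1761]
plane [0.01992606 0.04040444 0.16652249]
-1 tip 0.17279551658173925 inner 0.005302621233209319
1 tip 0.17407092192906984 inner 0.004771537678217928
```

View pics/w5.png

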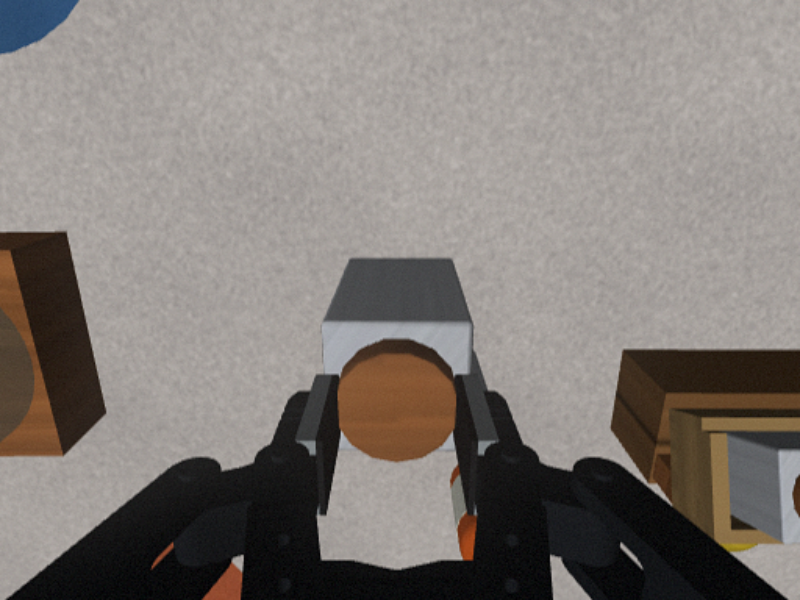

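The tin hangs square and upright from its lid, between the pads at (335,430) and (465,430). The tool can't tilt, so I'll swing the tin about the pad axis. Its front face goes against the back wall's outer edge, behind the trough, then I pull towards the robot.

```bash
python3 -m jog '[[0.3,[0,0,-4],0],[0.3,[0,0,-3.5],0],[0.3,[-2.4,4.2,0],0],[0.3,[-2.4,4.2,0],0],[0.3,[-2.4,4.2,0],0]]' 90
python3 -m jog '[[0.3,[-2.4,4.2,0],0],[0.3,[-2.4,4.2,0],0],[0.3,[-2.4,4.2,0],0],[0.3,[-2.4,4.2,0],0],[0.3,[-2.4,4.2,0],0]]'
python3 -m jog '[[0.3,[-1.5,1.5,0],0],[0.3,[0,0,0],0],[0.3,[0,0,0],0]]'
```

```text
t: 10.4
ee_pos: [0.5481, -0.1986, 0.4887]
tcp_rot: [0.005, 1.0, 0.001, -0.002]
force: [0.7, -0.2, -2.8]
opening: 0.402
finger_force: 90.4
t: 10.9
ee_pos: [0.6703, 0.0111, 0.4881]
tcp_rot: [0.004, 1.0, 0.0, -0.002]
force: [0.3, -1.7, -2.0]
opening: 0.404
finger_force: 90.4
t: 11.2
ee_pos: [0.6848, 0.0244, 0.4881]
tcp_rot: [0.004, 1.0, -0.0, -0.002]
force: [0.2, -0.3, -2.2]
opening: 0.4
finger_force: 90.5
```

```bash
python3 -m jog '[[0.3,[0,0,4.5],0],[0.3,[0,0,4],0],[0.3,[0,0,2],0],[0.3,[0,0,0],0]]'
python3 -m jog '[[0.3,[1,0,0],0],[0.3,[1,0,0],0],[0.3,[0.7,0,0],0],[0.3,[0,0,0],0]]'
python3 -m jog '[[0.3,[0.7,0,0],0],[0.3,[0.7,0,0],0],[0.3,[0.7,0,0],0],[0.3,[0,0,0],0]]'
python3 - <<'E'
from h import *
c=snap('side','s6'); s=arm.state(); P=pts(c); print(s['ee_pos'])
cv2.imwrite('pics/s6c.png',cv2.resize(c['img'][60:300,180:340,::-1],(400,600)))
E
```

```text
t: 11.6
ee_pos: [0.6828, 0.0226, 0.381]
tcp_rot: [0.005, 1.0, 0.0, -0.005]
force: [-0.1, -0.2, -2.8]
opening: 0.398
finger_force: 90.6
t: 12.0
ee_pos: [0.658, 0.0235, 0.388]
tcp_rot: [0.005, 1.0, -0.001, 0.002]
force: [2.7, -0.9, 0.7]
opening: 0.403
finger_force: 90.8
t: 12.4
ee_pos: [0.638, 0.0242, 0.3884]
tcp_rot: [0.004, 1.0, -0.001, 0.003]
force: [5.4, -0.9, 4.3]
opening: 0.403
finger_force: 92.6
[0.63819062 0.02419286 0.3881059 ]
```

View pics/s6c.png

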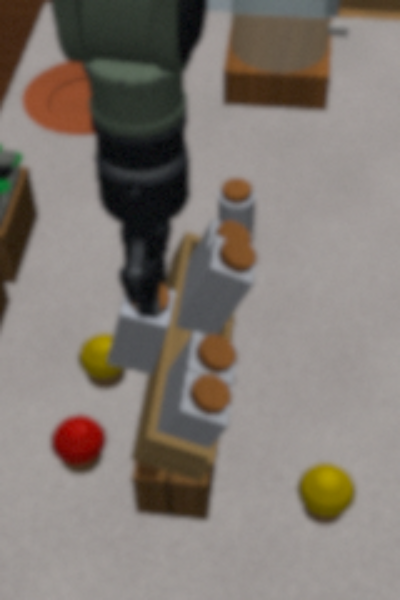

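The side view shows the held tin at (140,330), already leaning like the row, with the gap open beside the tall tin. I'll push a little more and measure the tilt from the lid plane.

```bash
python3 -m jog '[[0.3,[0.5,0,0],0],[0.3,[0,0,0],0]]'
cat > tilt.py <<'E'
from h import *
def tilt(f):
    s=arm.state(); c=snap('wrist',f); Q=pts(c); im=c['img'].astype(int)
    T=R.from_quat(s['tcp_rot']);L=T.inv().apply(Q.reshape(-1,3)-s['ee_pos']).reshape(Q.shape)
    lid=(im[...,0]>1.35*im[...,1])&(im[...,0]-im[...,2]>30)&(L[...,2]<.19)&(L[...,2]>.145)&(abs(L[...,1])<.018)&(abs(L[...,0])<.03)
    k,l,st,ce=cv2.connectedComponentsWithStats(lid.astype(np.uint8)); q=Q[l==1+np.argmax(st[1:,4])]
    for _ in range(4):
        A=np.c_[q[:,:2],np.ones(len(q))];p=np.linalg.lstsq(A,q[:,2],rcond=None)[0]; q=q[abs(A@p-q[:,2])<.0015]
    mid=(q.min(0)+q.max(0))/2
    print(len(q),'tilt about y deg',np.degrees(np.arctan(p[0])),'about x',np.degrees(np.arctan(p[1])),'lid mid',mid,'rel tcp',mid-s['ee_pos'],'size',np.ptp(q,axis=0),s['ee_pos'])
E
python3 -c "
from tilt import *
tilt('w7')"
```

```text
t: 12.65
ee_pos: [0.633, 0.0244, 0.3875]
tcp_rot: [0.005, 1.0, -0.0, 0.003]
force: [6.4, -0.1, 4.9]
opening: 0.403
finger_force: 93.9
4578 tilt about y deg 17.347286520223594 about x 0.7720963028950156 lid mid [0.63540248 0.02475976 0.2205042 ] rel tcp [ 0.00235749  0.00033601 -0.16698919] size [0.03638355 0.03413365 0.01300468] [0.63304498 0.02442376 0.38749338]
```

```bash
python3 -m jog '[[0.3,[0.6,0,0],0],[0.3,[0,0,0],0],[0.3,[0,0,-3],0],[0.3,[0,0,-4],0],[0.3,[0,0,0],0]]'
python3 -c "
from tilt import *
tilt('w8')"
```

```text
t: 13.2
ee_pos: [0.6261, 0.0248, 0.4597]
tcp_rot: [0.004, 1.0, 0.0, 0.002]
force: [0.8, -0.1, -2.5]
opening: 0.407
finger_force: 93.3
4503 tilt about y deg 13.366390333745233 about x 0.9150898746127709 lid mid [0.62970177 0.02515296 0.29295504] rel tcp [ 0.00363331  0.00035919 -0.16672492] size [0.03676952 0.03418463 0.01071215] [0.62606846 0.02479377 0.45967996]
```

```bash
python3 -m jog '[[0.3,[-3,0,0],0],[0.3,[0,0,4],0],[0.3,[0,0,3],0],[0.3,[0.8,0,0],0],[0.3,[0.8,0,0],0]]'
python3 -m jog '[[0.3,[0.8,0,0],0],[0.3,[0.8,0,0],0],[0.3,[0.4,0,0],0],[0.3,[0,0,0],0]]'
python3 -c "
from tilt import *
tilt('w9')"
python3 -m jog '[[0.3,[-1,0,0],0],[0.3,[-1,0,0],0],[0.3,[0,0,0],0]]'
python3 -c "
from tilt import *
tilt('w10')"
```

```text
t: 13.75
ee_pos: [0.6388, 0.0246, 0.3839]
tcp_rot: [0.004, 1.0, 0.0, -0.002]
force: [1.8, -0.4, -2.1]
opening: 0.406
finger_force: 93.5
t: 14.15
ee_pos: [0.6205, 0.0247, 0.3885]
tcp_rot: [0.004, 1.0, -0.0, 0.003]
force: [7.3, -0.4, -2.1]
opening: 0.396
finger_force: 94.2
4616 tilt about y deg 23.313929106192074 about x 0.32371829944425584 lid mid [0.6250303  0.02508832 0.22179198] rel tcp [ 0.00453066  0.00040758 -0.16667876] size [0.03501067 0.03411856 0.01654952] [0.62049964 0.02468074 0.38847074]
t: 14.5
ee_pos: [0.6399, 0.0245, 0.387]
tcp_rot: [0.004, 1.0, -0.0, 0.001]
force: [0.6, -0.8, -2.8]
opening: 0.401
finger_force: 92.8
4548 tilt about y deg 15.081499859360754 about x 0.2207785000169602 lid mid [0.64373575 0.02477627 0.220202  ] rel tcp [ 0.00380507  0.00030562 -0.16676298] size [0.0370652  0.03406977 0.01162579] [0.63993068 0.02447064 0.38696498]
```

```bash
python3 -m jog '[[0.3,[1,0,0],0],[0.3,[1,0,0],0],[0.3,[0.5,0,0],0],[0.3,[0.4,0,0],0],[0.3,[0,0,0],0]]'
python3 -m jog '[[0.3,[-1.5,0,0],0],[0.3,[-1,0,0],0],[0.3,[0,0,-3.5],0],[0.3,[0,0,-4],0],[0.3,[0,0,0],0]]'
python3 -c "
from tilt import *
tilt('w11')"
```

```text
t: 15.05
ee_pos: [0.6115, 0.0247, 0.3876]
tcp_rot: [0.004, 1.0, -0.0, 0.003]
force: [4.6, 0.4, -1.0]
opening: 0.403
finger_force: 92.5
t: 15.55
ee_pos: [0.6361, 0.0246, 0.4672]
tcp_rot: [0.004, 1.0, -0.0, 0.005]
force: [1.7, -0.3, -2.5]
opening: 0.401
finger_force: 90.8
4606 tilt about y deg 20.720795386502797 about x -0.0836404474385936 lid mid [0.64279156 0.02482991 0.3006773 ] rel tcp [ 0.00669482  0.00026635 -0.16656022] size [0.03581304 0.03425069 0.01482778] [0.63609674 0.02456356 0.46723752]
```

```bash
python3 -m jog '[[0.3,[4.2,-1.2,0],0],[0.3,[4.3,-1.16,0],0],[0.3,[0,0,2],0],[0.3,[0,0,3],0],[0.3,[0,0,0],0]]'
python3 -c "
from tilt import *
tilt('w12')
c=np.load('pics/w12.npz'); Q=pts(c); im=c['img'].astype(int)
lid=(im[...,0]>1.35*im[...,1])&(im[...,0]-im[...,2]>30)&(Q[...,2]>.15)&(Q[...,2]<.216)&(Q[...,0]<.62)
k,l,s,ce=cv2.connectedComponentsWithStats(lid.astype(np.uint8))
for i in range(1,k):
    if s[i,4]>60: q=Q[l==i]; print(s[i],((q.min(0)+q.max(0))/2).round(4),q.min(0).round(4),q.max(0).round(4))
"
```

```text
t: 16.1
ee_pos: [0.5478, 0.0019, 0.4064]
tcp_rot: [0.004, 1.0, 0.001, -0.005]
force: [-0.7, 1.0, -2.2]
opening: 0.402
finger_force: 90.2
4547 tilt about y deg 17.59211223085036 about x 0.05692202497145468 lid mid [0.55150059 0.00246372 0.2398431 ] rel tcp [ 0.0036844   0.00054476 -0.16653452] size [0.0360456  0.03428974 0.01276906] [0.54781619 0.00191895 0.40637762]
[  65  224  121   66 5661] [ 0.5672 -0.081   0.1926] [ 0.5454 -0.124   0.173 ] [ 0.5891 -0.038   0.2121]
[ 303  224   56   57 1981] [0.573  0.0541 0.1813] [0.5555 0.0363 0.172 ] [0.5905 0.072  0.1906]
[ 369  224   62   57 2718] [0.5745 0.1012 0.18  ] [0.5562 0.0821 0.1699] [0.5928 0.1204 0.19  ]
```

View pics/w12.png

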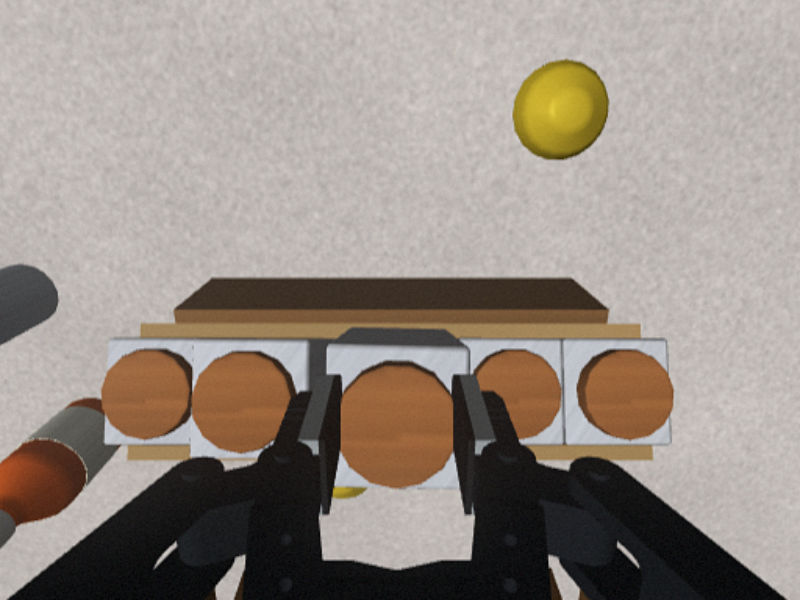

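The held tin's lid is at (397,425) over the gap. The tall lid is at (242,400) and the left neighbours are at (517,393) and (627,393), so it's centred with room for both fingers. I'll lower it along the trough's normal.

```bash
python3 -m jog '[[0.3,[0,0,1.6],0],[0.3,[-0.4,0,1],0],[0.3,[-0.4,0,1],0],[0.3,[0,0,0],0]]'
python3 -m jog '[[0.3,[-0.4,0,1],0],[0.3,[-0.4,0,1],0],[0.3,[0,0,0],0]]'
```

```text
t: 16.55
ee_pos: [0.56, 0.0017, 0.3758]
tcp_rot: [0.004, 1.0, -0.0, 0.002]
force: [-0.1, 0.1, 3.2]
opening: 0.405
finger_force: 90.9
t: 16.85
ee_pos: [0.5748, 0.0011, 0.368]
tcp_rot: [0.004, 1.0, -0.001, 0.016]
force: [3.3, 1.7, 48.6]
opening: 0.298
finger_force: 31.3
```

The force jumped and the lid slipped in the pads, so I'm stopping to measure. My pictures are used up, so this is numbers only.

```bash
python3 -c "
from tilt import *
tilt('w13')
s=arm.state(); print(s['force'],s['opening'],s['finger_force'])
c=np.load('pics/w13.npz'); Q=pts(c); im=c['img'].astype(int)
lid=(im[...,0]>1.35*im[...,1])&(im[...,0]-im[...,2]>30)&(Q[...,2]>.15)&(Q[...,2]<.26)&(Q[...,0]<.64)
k,l,st,ce=cv2.connectedComponentsWithStats(lid.astype(np.uint8))
for i in range(1,k):
    if st[i,4]>40: q=Q[l==i]; print(st[i],((q.min(0)+q.max(0))/2).round(4),q.min(0).round(4),q.max(0).round(4))
# profile of tin in strip y~0: (x,z) along image column
T=Q[(abs(Q[...,1]-.002)<.004)&(Q[...,2]>.08)&(Q[...,2]<.26)&(Q[...,0]>.48)&(Q[...,0]<.66)]
T=T[np.argsort(T[:,0])]; print(T[::max(1,len(T)//40)][:,[0,2]].round(3).tolist())
S=arm.camera('scene');P=pts(S); m=(abs(P[...,1]-.002)<.012)&(P[...,2]>.08)&(P[...,2]<.24)&(P[...,0]>.5)&(P[...,0]<.66)
print(P[m][::3].round(3).tolist())
"
```

```text
1641 tilt about y deg -0.9193921562527211 about x 0.4069489073871707 lid mid [0.59736512 0.0010142  0.20475204] rel tcp [ 2.25903616e-02 -1.14830279e-04 -1.63258984e-01] size [0.02553329 0.03034274 0.00267076] [0.57477476 0.00112903 0.36801103]
[ 4.26320731  1.8987658  47.8610134 ] 0.3056973291732222 31.176548302173615
[  14  193  153   84 9583] [ 0.568  -0.0812  0.1932] [ 0.5457 -0.1245  0.1733] [ 0.5903 -0.0379  0.213 ]
[ 315  194   76   73 4266] [0.5733 0.0535 0.18  ] [0.5555 0.0344 0.17  ] [0.5911 0.0727 0.1901]
[ 402  194   81   73 4574] [0.5743 0.1014 0.179 ] [0.5561 0.0819 0.168 ] [0.5925 0.1209 0.1901]
[ 222  265   64   71 3604] [0.6036 0.001  0.211 ] [ 0.584  -0.0149  0.1957] [0.6233 0.0168 0.2264]
[[0.567, 0.114], [0.57, 0.114], [0.573, 0.118], [0.573, 0.115], [0.574, 0.134], [0.575, 0.141], [0.575, 0.152], [0.576, 0.154], [0.576, 0.158], [0.577, 0.163], [0.577, 0.166], [0.578, 0.167], [0.578, 0.175], [0.578, 0.181], [0.579, 0.183], [0.579, 0.184], [0.579, 0.192], [0.58, 0.195], [0.581, 0.195], [0.582, 0.195], [0.584, 0.195], [0.585, 0.197], [0.585, 0.194], [0.585, 0.2], [0
[... 4329 characters left out ...]
9], [0.651, -0.002, 0.109], [0.647, 0.006, 0.106], [0.65, 0.013, 0.108], [0.639, -0.003, 0.098], [0.642, 0.004, 0.1], [0.641, 0.011, 0.099], [0.648, -0.006, 0.102], [0.645, 0.001, 0.099], [0.648, 0.008, 0.101], [0.648, -0.008, 0.099], [0.646, -0.001, 0.097], [0.647, 0.006, 0.097], [0.647, 0.013, 0.097], [0.645, -0.003, 0.094], [0.646, 0.004, 0.094], [0.645, 0.011, 0.093], [0.646, -0.006, 0.092], [0.643, 0.002, 0.09], [0.646, 0.008, 0.091], [0.643, -0.008, 0.087], [0.644, -0.001, 0.087], [0.646, 0.006, 0.088], [0.645, 0.013, 0.087], [0.647, -0.003, 0.086], [0.647, 0.004, 0.086], [0.645, 0.011, 0.084], [0.649, -0.004, 0.085], [0.643, 0.004, 0.081], [0.647, 0.011, 0.083], [0.646, -0.003, 0.08]]
```

The tin now stands nearly upright in the gap. It's wedged between the front wall's edge and the back wall, with its lid centre at about (0.603, 0.001, 0.2045), and the pads hold only the front edge of the lid. I'll unload, open slightly, regrip at the lid's centre, then pull it forward so it pivots into place.

```bash
python3 -m jog '[[0.25,[0,0,-0.3],0],[0.25,[0,0,-0.3],0],[0.25,[0,0,0],0]]' 20
python3 -m jog '[[0.4,[0,0,0],0],[0.46,[0,0,0],0],[0.5,[0,0,-0.2],0],[0.5,[0,0,-0.2],0],[0.5,[0,0,0],0]]'
python3 -c "
from tilt import *
s=arm.state()
c=snap('wrist','w14'); Q=pts(c); im=c['img'].astype(int)
lid=(im[...,0]>1.35*im[...,1])&(im[...,0]-im[...,2]>30)&(Q[...,2]>.199)&(Q[...,2]<.22)&(Q[...,0]<.64)&(abs(Q[...,1])<.03)
q=Q[lid]; print(len(q),q.min(0),q.max(0),(q.min(0)+q.max(0))/2-s['ee_pos'])
A=np.c_[q[:,:2],np.ones(len(q))];print(np.linalg.lstsq(A,q[:,2],rcond=None)[0])
"
```

```text
t: 17.25
ee_pos: [0.5718, 0.001, 0.369]
tcp_rot: [0.004, 1.0, -0.001, 0.01]
force: [3.1, -0.7, 28.9]
opening: 0.253
finger_force: 16.4
t: 17.75
ee_pos: [0.5686, 0.0014, 0.3675]
tcp_rot: [0.004, 1.0, -0.0, 0.003]
force: [0.4, 0.6, 11.0]
opening: 0.5
finger_force: 5.2
4334 [ 0.5768458  -0.01827404  0.19904456] [0.61601363 0.02302918 0.21858211] [ 0.02784933  0.00098218 -0.15873429]
[0.04540003 0.02162929 0.17980593]
```

```bash
python3 -m jog '[[0.5,[0,0,-0.4],0],[0.5,[0,0,-0.4],0],[0.5,[0,0,-0.4],0],[0.5,[0,0,0],0]]'
python3 -c "
from tilt import *
s=arm.state()
c=snap('wrist','w14b'); Q=pts(c); im=c['img'].astype(int)
lid=(im[...,0]>1.35*im[...,1])&(im[...,0]-im[...,2]>30)&(Q[...,2]>.16)&(Q[...,2]<.24)&(Q[...,0]<.64)&(abs(Q[...,1])<.03)
k,l,st,ce=cv2.connectedComponentsWithStats(lid.astype(np.uint8)); q=Q[l==1+np.argmax(st[1:,4])]
for _ in range(5):
    A=np.c_[q[:,:2],np.ones(len(q))];p=np.linalg.lstsq(A,q[:,2],rcond=None)[0];q=q[abs(A@p-q[:,2])<.002]
print(len(q),q.min(0),q.max(0),(q.min(0)+q.max(0))/2-s['ee_pos'],np.degrees(np.arctan(p[:2])))
"
```

```text
t: 18.2
ee_pos: [0.5669, 0.0016, 0.377]
tcp_rot: [0.004, 1.0, -0.0, 0.0]
force: [-0.2, -0.4, -0.6]
opening: 0.503
finger_force: 0.0
2930 [ 0.58505331 -0.01872039  0.20215524] [0.62313809 0.0188529  0.20691932] [ 0.03718573 -0.00149002 -0.17250579] [-4.74715036  0.36774364]
```

The tin is free and stable, lid tilt −4.7°. Its front corner caught on top of the front wall because I came in about 6 mm too near the robot. I'll regrip, lift it, tilt it again behind the wall and re-enter with a better offset.

```bash
python3 -m jog '[[0.6,[0,-0.15,-1.5],0],[0.6,[-2,0,0],0],[0.6,[-1.7,0,0],0],[0.6,[0,0,1],0],[0.6,[0,0,0],0]]'
python3 -m jog '[[0.6,[0,0,1.0],0],[0.6,[0,0,0],0],[0.3,[0,0,0],0],[0.3,[0,0,0],0],[0.3,[0,0,0],0]]' 60
python3 -m jog '[[0.3,[0,0,0],0],[0.3,[0,0,0],0]]'
```

```text
t: 18.75
ee_pos: [0.6028, -0.0002, 0.3793]
tcp_rot: [0.004, 1.0, 0.0, -0.002]
force: [-1.2, 0.1, -0.1]
opening: 0.606
finger_force: 0.0
t: 19.25
ee_pos: [0.6034, -0.0002, 0.3717]
tcp_rot: [0.004, 1.0, 0.0, -0.0]
force: [-1.0, 0.2, -1.8]
opening: 0.418
finger_force: 60.0
t: 19.45
ee_pos: [0.6035, -0.0002, 0.3716]
tcp_rot: [0.004, 1.0, 0.0, -0.0]
force: [-2.0, 0.7, -1.9]
opening: 0.421
finger_force: 60.0
```

```bash
python3 -m jog '[[0.3,[0,0,-3],0],[0.3,[0,0,-4],0],[0.3,[0,0,-2.4],0],[0.3,[-4,1,0],0],[0.3,[-4,1,0],0]]' 90
python3 -m jog '[[0.3,[0,0,0],0],[0.3,[0,0,4],0],[0.3,[0,0,3.8],0],[0.3,[0,0,0],0],[0.3,[1,0,0],0]]'
python3 -c "
from tilt import *
tilt('w15')"
```

```text
t: 19.95
ee_pos: [0.6846, 0.019, 0.4682]
tcp_rot: [0.005, 1.0, -0.0, 0.002]
force: [1.0, -0.8, -1.8]
opening: 0.405
finger_force: 90.3
t: 20.45
ee_pos: [0.6739, 0.0189, 0.3871]
tcp_rot: [0.004, 1.0, 0.0, -0.001]
force: [-0.5, 0.0, -2.2]
opening: 0.401
finger_force: 90.3
3414 tilt about y deg -4.275387683334668 about x 0.1615374981284345 lid mid [0.67513375 0.0193902  0.21949645] rel tcp [ 0.00121487  0.00045641 -0.16757054] size [0.03807239 0.03452606 0.00358625] [0.67391888 0.01893379 0.38706699]
```

```bash
python3 -m jog '[[0.3,[1.2,0,0],0],[0.3,[1.2,0,0],0],[0.3,[1.2,0,0],0],[0.3,[1.2,0,0],0],[0.3,[1,0,0],0]]'
python3 -m jog '[[0.3,[0.9,0,0],0],[0.3,[0,0,0],0],[0.3,[-1.5,0,0],0],[0.3,[-1.2,0,0],0],[0.3,[0,0,0],0]]'
python3 -c "
from tilt import *
tilt('w16')"
```

```text
t: 21.0
ee_pos: [0.6176, 0.0195, 0.392]
tcp_rot: [0.005, 1.0, -0.0, 0.005]
force: [7.4, -0.7, -3.5]
opening: 0.403
finger_force: 92.7
t: 21.5
ee_pos: [0.635, 0.0193, 0.3886]
tcp_rot: [0.004, 1.0, -0.0, 0.001]
force: [0.6, 0.9, -3.5]
opening: 0.398
finger_force: 89.7
4505 tilt about y deg 14.178188069876532 about x 0.1606537130944788 lid mid [0.64371054 0.01952077 0.2229375 ] rel tcp [ 0.00870876  0.00024249 -0.16567272] size [0.03715712 0.03507952 0.01120849] [0.63500177 0.01927828 0.38861022]
```

```bash
python3 -m jog '[[0.3,[-1,0,0],0],[0.3,[0,0,-4],0],[0.3,[0,0,-4],0],[0.3,[3,-0.9,0],0],[0.3,[3,-0.9,0],0]]'
python3 -m jog '[[0.3,[2.6,-0.05,0],0],[0.3,[0,0,2],0],[0.3,[0,0,2],0],[0.3,[0,0,1.5],0],[0.3,[0,0,0],0]]'
python3 -m jog '[[0.3,[0,0,0],0],[0.3,[0,0,0],0]]'
python3 -c "
from tilt import *
tilt('w17')"
```

```text
t: 22.05
ee_pos: [0.5832, 0.0018, 0.4695]
tcp_rot: [0.004, 1.0, -0.0, 0.001]
force: [-0.6, 0.1, -2.9]
opening: 0.394
finger_force: 90.2
t: 22.55
ee_pos: [0.5561, 0.0018, 0.4109]
tcp_rot: [0.004, 1.0, 0.0, -0.003]
force: [-0.1, 0.1, -2.8]
opening: 0.4
finger_force: 90.5
t: 22.75
ee_pos: [0.5579, 0.0016, 0.4138]
tcp_rot: [0.004, 1.0, -0.0, 0.001]
force: [1.0, -1.2, -2.3]
opening: 0.398
finger_force: 90.9
4459 tilt about y deg 13.671681353658354 about x 0.07401225504267421 lid mid [0.56650842 0.00164586 0.2482267 ] rel tcp [ 8.58856771e-03  3.64883539e-05 -1.65614256e-01] size [0.03667346 0.03478736 0.01087558] [0.55791985 0.00160937 0.41384096]
```

```bash
python3 -c "
from tilt import *
Q=pts(np.load('pics/w17.npz'))
for y in(-.01,.002,.015,.028,.12,-.12):
    q=Q[(abs(Q[...,1]-y)<.003)&(Q[...,2]>.08)&(Q[...,2]<.16)&(Q[...,0]>.55)&(Q[...,0]<.66)]
    q=q[np.argsort(q[:,0])]; print(y,q[::max(1,len(q)//22)][:,[0,2]].round(4).tolist())
"
```

```text
-0.01 [[0.5635, 0.1594], [0.564, 0.1584], [0.5669, 0.1133], [0.5676, 0.1141], [0.5681, 0.1126], [0.5687, 0.1133], [0.5694, 0.1141], [0.5698, 0.1128], [0.5704, 0.1138], [0.5711, 0.1145], [0.5715, 0.1134], [0.5722, 0.1142], [0.5727, 0.1151], [0.5734, 0.1159], [0.5739, 0.1145], [0.5755, 0.1127], [0.5836, 0.0937], [0.5864, 0.0889], [0.5874, 0.089], [0.5878, 0.0879], [0.5884, 0.0891], [0.5894, 0.0893], [0.5902, 0.0896]]
0.002 [[0.5634, 0.1598], [0.5671, 0.1131], [0.5673, 0.1125], [0.5683, 0.1123], [0.5688, 0.1133], [0.5693, 0.1147], [0.5699, 0.113], [0.5705, 0.1138], [0.5711, 0.1147], [0.5715, 0.1138], [0.5722, 0.1143], [0.5727, 0.1155], [0.5734, 0.1137], [0.5738, 0.1149], [0.5752, 0.1137], [0.5836, 0.094], [0.5839, 0.0932], [0.5867, 0.0884], [0.5876, 0.0888], [0.588, 0.0903], [0.5885, 0.0892], [0.5891, 0.0902], [0.5899, 0.0907], [0.5905, 0.0893]]
0.015 [[0.5635, 0.1579], [0.5639, 0.1571], [0.5668, 0.1142], [0.5673, 0.1126], [0.5679, 0.1137], [0.5682, 0.113], [0.5689, 0.1135], [0.5691, 0.1127], [0.5697, 0.1138], [0.5703, 0.1148], [0.5707, 0.1136], [0.5712, 0.1148], [0.5714, 0.1142], [0.57
[... 842 characters left out ...]
0.6248, 0.1455], [0.6255, 0.1458], [0.6259, 0.1467], [0.6262, 0.1401], [0.6266, 0.1395], [0.6273, 0.1366], [0.6276, 0.1469], [0.6281, 0.1477], [0.6289, 0.1465], [0.6292, 0.146], [0.6299, 0.1479], [0.6306, 0.1483], [0.631, 0.1477]]
-0.12 [[0.566, 0.1132], [0.5665, 0.1146], [0.5669, 0.1133], [0.5677, 0.1138], [0.5682, 0.1123], [0.5688, 0.1132], [0.5694, 0.1142], [0.5699, 0.1152], [0.6218, 0.1456], [0.6221, 0.1467], [0.6224, 0.1431], [0.6229, 0.1423], [0.6231, 0.145], [0.6236, 0.1458], [0.6239, 0.139], [0.6244, 0.1383], [0.6246, 0.1473], [0.6249, 0.1374], [0.6254, 0.1474], [0.626, 0.1464], [0.6265, 0.1458], [0.6271, 0.1478], [0.6276, 0.1485], [0.628, 0.1479], [0.6285, 0.1471], [0.6293, 0.1474]]
```

```bash
python3 -m jog '[[0.3,[0,0,1.2],0],[0.3,[-0.42,0,1],0],[0.3,[-0.42,0,1],0],[0.3,[0,0,0],0],[0.3,[0,0,0],0]]'
python3 -m jog '[[0.3,[-0.21,0,0.5],0],[0.3,[-0.21,0,0.5],0],[0.3,[0,0,0],0],[0.3,[0,0,0],0]]'
python3 -c "
from tilt import *
tilt('w18')"
```

```text
t: 23.3
ee_pos: [0.5661, 0.0016, 0.3799]
tcp_rot: [0.004, 1.0, 0.0, -0.001]
force: [-0.0, 0.3, -1.5]
opening: 0.396
finger_force: 90.7
t: 23.7
ee_pos: [0.5703, 0.0015, 0.3706]
tcp_rot: [0.004, 1.0, 0.0, -0.0]
force: [0.3, -0.6, -2.7]
opening: 0.399
finger_force: 91.0
4473 tilt about y deg 13.75918169184959 about x 0.16311256733920998 lid mid [0.57862677 0.00178326 0.2051004 ] rel tcp [ 0.00829169  0.00025481 -0.16546517] size [0.03655858 0.0350035  0.01117457] [0.57033508 0.00152845 0.37056557]
```

```bash
python3 -m jog '[[0.3,[-0.2,0,0.4],0],[0.3,[-0.15,0,0.35],0],[0.3,[0,0,0],0],[0.3,[0,0,0],0]]'
python3 -m jog '[[0.3,[-0.1,0,0.25],0],[0.3,[0,0,0],0],[0.3,[0,0,0],0]]'
python3 -c "
from tilt import *
tilt('w19')"
```

```text
t: 24.15
ee_pos: [0.5738, 0.0015, 0.363]
tcp_rot: [0.004, 1.0, 0.0, -0.0]
force: [0.6, -0.9, -2.7]
opening: 0.394
finger_force: 90.9
t: 24.45
ee_pos: [0.5748, 0.0015, 0.3606]
tcp_rot: [0.004, 1.0, 0.0, -0.0]
force: [-0.3, -0.3, -2.7]
opening: 0.4
finger_force: 90.9
4489 tilt about y deg 13.69990428474105 about x 0.18856038725953148 lid mid [0.58326303 0.00160479 0.19512093] rel tcp [ 8.47069900e-03  1.17731815e-04 -1.65473664e-01] size [0.03733588 0.03467114 0.01088152] [0.57479233 0.00148706 0.3605946 ]
```

```bash
python3 -m jog '[[0.3,[-0.05,0,0.2],0],[0.3,[0,0,0],0],[0.3,[0,0,0],0]]'
python3 -m jog '[[0.3,[0,0,0.2],0],[0.3,[0,0,0],0],[0.3,[0,0,0],0]]'
python3 -c "
from tilt import *
tilt('w20')"
```

```text
t: 24.8
ee_pos: [0.5753, 0.0015, 0.3586]
tcp_rot: [0.004, 1.0, 0.0, -0.0]
force: [-0.2, 0.7, -1.7]
opening: 0.398
finger_force: 91.0
t: 25.1
ee_pos: [0.5753, 0.0015, 0.3566]
tcp_rot: [0.004, 1.0, 0.0, -0.0]
force: [-0.8, -0.2, -3.0]
opening: 0.395
finger_force: 91.3
4506 tilt about y deg 14.301822476196488 about x 0.17261760353941127 lid mid [0.58365212 0.00171524 0.19110443] rel tcp [ 0.00831962  0.00022556 -0.16551222] size [0.03648178 0.03511525 0.01128969] [0.5753325  0.00148968 0.35661665]
```

```bash
python3 -m jog '[[0.3,[0.1,0,0.15],0],[0.3,[0.2,0,0.15],0],[0.3,[0,0,0],0],[0.3,[0,0,0],0]]' 30
python3 -c "
from tilt import *
tilt('w21')"
```

```text
t: 25.55
ee_pos: [0.5723, 0.0015, 0.3537]
tcp_rot: [0.004, 1.0, 0.0, 0.0]
force: [0.2, 1.1, -2.8]
opening: 0.398
finger_force: 92.5
4566 tilt about y deg 16.70268876979482 about x 0.20127916065726564 lid mid [0.58071312 0.0017877  0.18842027] rel tcp [ 0.0083836   0.00029469 -0.16527848] size [0.03665477 0.03496348 0.0125844 ] [0.57232952 0.00149301 0.35369875]
```

```bash
python3 -m jog '[[0.3,[0.2,0,0.1],0],[0.3,[0.2,0,0.1],0],[0.3,[0.2,0,0.1],0],[0.3,[0,0,0],0]]' 40
python3 -c "
from tilt import *
tilt('w22')"
```

```text
t: 26.0
ee_pos: [0.5663, 0.0016, 0.3509]
tcp_rot: [0.004, 1.0, -0.0, 0.0]
force: [2.1, -0.3, 0.1]
opening: 0.399
finger_force: 95.1
4637 tilt about y deg 21.01524470954889 about x 0.05670340061140165 lid mid [0.57443758 0.00178386 0.18581239] rel tcp [ 0.00810275  0.00023344 -0.16513188] size [0.03568238 0.03481894 0.01506851] [0.56633483 0.00155042 0.35094427]
```

```bash
python3 -m jog '[[0.3,[0.15,0,0.15],0],[0.3,[0.1,0,0.1],0],[0.3,[0,0,0],0],[0.3,[0,0,0],0]]' 40
python3 -c "
from tilt import *
tilt('w23')
c=np.load('pics/w23.npz'); Q=pts(c); im=c['img'].astype(int)
lid=(im[...,0]>1.35*im[...,1])&(im[...,0]-im[...,2]>30)&(Q[...,2]>.15)&(Q[...,2]<.216)&(Q[...,0]<.62)
k,l,s,ce=cv2.connectedComponentsWithStats(lid.astype(np.uint8))
for i in range(1,k):
    if s[i,4]>60: q=Q[l==i]; print(s[i],((q.min(0)+q.max(0))/2).round(4),q.min(0).round(4),q.max(0).round(4))
"
```

```text
t: 26.45
ee_pos: [0.5641, 0.0015, 0.3484]
tcp_rot: [0.004, 1.0, -0.0, 0.001]
force: [3.5, -1.2, 0.1]
opening: 0.399
finger_force: 96.3
4644 tilt about y deg 22.989371596080733 about x 0.10595928139786241 lid mid [0.57211278 0.00179535 0.18365622] rel tcp [ 0.00799437  0.00026084 -0.16475243] size [0.03508137 0.03466157 0.01625818] [0.56411842 0.0015345  0.34840865]
[   0  239  158   86 9135] [ 0.5675 -0.0791  0.1921] [ 0.5452 -0.1207  0.1736] [ 0.5899 -0.0375  0.2107]
[ 322  239   79   62 3501] [0.5676 0.0519 0.1923] [0.5523 0.0309 0.1687] [0.5829 0.0728 0.2159]
[ 412  239   88   80 5472] [0.5742 0.1015 0.1788] [0.5559 0.0819 0.1675] [0.5926 0.1211 0.19  ]
[ 217  240   74   80 4811] [0.5721 0.0018 0.1834] [ 0.5546 -0.0155  0.175 ] [0.5897 0.0191 0.1918]
```

It's now square to the floor, within about 1 mm of seated. I'll press the last bit and open gently.

```bash
python3 -m jog '[[0.3,[-0.05,0,0.12],0],[0.3,[0,0,0],0],[0.3,[0,0,0],0]]'
python3 -m jog '[[0.41,[0,0,0],0],[0.43,[0,0,0],0],[0.45,[0,0,0],0],[0.47,[0,0,0],0],[0.47,[0,0,0],0]]' 20
```

```text
t: 26.8
ee_pos: [0.5645, 0.0016, 0.3471]
tcp_rot: [0.004, 1.0, -0.0, 0.0]
force: [3.8, -0.2, 2.3]
opening: 0.391
finger_force: 96.5
t: 27.3
ee_pos: [0.5635, 0.0017, 0.3464]
tcp_rot: [0.004, 1.0, 0.0, -0.001]
force: [-0.4, -1.0, -0.9]
opening: 0.467
finger_force: 0.0
```

Released, with no force reading. I'll withdraw straight up slowly and measure all the tins.

```bash
python3 -m jog '[[0.47,[0,0,-0.5],0],[0.47,[0,0,-1],0],[0.47,[0,0,-1.5],0],[0.47,[0,0,-3],0],[0.47,[0,0,-3],0]]'
python3 -m jog '[[0.47,[0,0,0],0],[0.47,[0,0,0],0]]'
python3 -c "
from tilt import *
c=snap('wrist','w24'); Q=pts(c); im=c['img'].astype(int)
lid=(im[...,0]>1.35*im[...,1])&(im[...,0]-im[...,2]>30)&(Q[...,2]>.165)&(Q[...,2]<.216)&(Q[...,0]<.62)
k,l,s,ce=cv2.connectedComponentsWithStats(cv2.erode(lid.astype(np.uint8),np.ones((3,3))))
for i in range(1,k):
    if s[i,4]>200:
        q=Q[l==i]
        for _ in range(6):
            A=np.c_[q[:,:2],np.ones(len(q))];p=np.linalg.lstsq(A,q[:,2],rcond=None)[0];r=abs(A@p-q[:,2]);q=q[r<max(.0012,np.percentile(r,90)*.9)]
        print(len(q),((q.min(0)+q.max(0))/2).round(4),'tilt',np.degrees(np.arctan(p[:2])).round(1),'z at x=.573',(p[0]*.573+p[1]*q[:,1].mean()+p[2]).round(4))
# spare body top (shoulder) yaw
m=(Q[...,2]>.15)&(abs(Q[...,1]-.002)<.027)&(abs(Q[...,0]-.575)<.035)&(Q[...,2]<.19)
q=Q[m]; rot=R.from_euler('y',23,degrees=True).apply(q-[.612,.0018,.1]); rot2=R.from_euler('y',-23,degrees=True).apply(q-[.612,.0018,.1])
for r in(rot,rot2):
    k=r[(abs(r[:,2]-.079)<.004)]; print(len(k), cv2.minAreaRect((k[:,:2]*1000).astype(np.float32)) if len(k)>20 else '')
"
```

```text
t: 27.8
ee_pos: [0.564, 0.0016, 0.4385]
tcp_rot: [0.004, 1.0, 0.0, -0.0]
force: [-0.6, -0.7, -0.0]
opening: 0.47
finger_force: 0.0
t: 28.0
ee_pos: [0.5645, 0.0016, 0.4383]
tcp_rot: [0.004, 1.0, -0.0, 0.001]
force: [0.2, -0.2, -0.5]
opening: 0.469
finger_force: 0.0
1935 [ 0.5632 -0.0568  0.2045] tilt [23.  -0.2] z at x=.573 0.2089
1544 [ 0.5716 -0.1045  0.1825] tilt [22.9 -0.5] z at x=.573 0.1831
1561 [0.5728 0.0018 0.1824] tilt [23.  -0.3] z at x=.573 0.1825
1590 [0.5733 0.0529 0.182 ] tilt [22.8 -0.3] z at x=.573 0.1822
1583 [0.5737 0.1008 0.1822] tilt [22.8  0.2] z at x=.573 0.182
1668 ((-4.457023620605469, -0.028568267822265625), (47.98865509033203, 46.90735626220703), 89.54243469238281)
0
```

All five tins are flat at the same tilt and level. The spare sits 58.6 mm left of the tall tin and square to the trough. Handing in.

```bash
python3 -c "
from plant import arm
print(arm.job_done())"
```

```text
the job is handed in; nothing more can be done
None
```

The spare tin is in the trough directly left of the tall tin (centres about 59 mm apart by the wrist camera), all five tins measured flat before hand-in, and the job is handed in; no verdict came back. One slip on the way: the first insertion caught the front wall, so the tin stood wedged upright in the gap until I regripped and reseated it.

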